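# Check a leg socket with the depth gauge

### The job

Slide the blue carriage of the checking fixture all the way to its red stop, so that its brass guide tube lines up with the socket in the wooden blank. Then take the gauge rod from its rest, push it down the guide tube until its red collar stops on the tube's mouth, draw it right out again, and finish while still holding the gauge by its handle, level and still, with its tip over the ring in the middle of the white card and about 15 cm above the bench, for reading. Leave the carriage at its stop, and the carved cow, the wax jar and the gouge where they are.

Things in the scene. Friction and masses are not known exactly. Their poses are not given: they have to be found in the camera images.
- fixture: Fixed checking fixture on a plywood board: slide rods, blue carriage, red stop block, tilted wooden blank. Origin on the bench; x is the way the carriage slides to the stop, z up. Board x -150 to +100, y -90 to +80 mm. The blank (top about 130 mm up) is on the -y half. Its one socket, 18 mm wide, is in line with the tube only with the carriage at the stop; elsewhere the blank blocks the rod.
- carriage (a joint): Travel of the blue carriage along the fixture's x, in m: 0 is the end away from the stop, 0.090 is hard against the red stop. Starts between 0 and 0.04. Stiff slide, about 4 N to move it slowly; it stays where it is left.
- knob (a point): Centre of the top of the carriage's knob, an upright black round post 16 mm in diameter and 45 mm tall standing on the carriage's flat top (45 mm above the bench), so this point is 90 mm above the bench. It moves with the carriage; the guide tube stands 80 mm from it towards the stop.
- mouth (a point): Brass guide tube on the carriage: centre of its flared mouth, 105 mm above the bench; z runs along the tube out of the mouth, rising 25 degrees above level, towards the fixture's +y. The rod goes in along -z. Bore 15 mm, 55 mm long, flaring over the last 14 mm to about 28 mm at the mouth (36 mm outside). The collar stops flat on the mouth rim.
- gauge: Gauge rod, about 120 g, balanced near the origin: on its axis mid-handle, x along the rod to the tip. Square wooden handle 22 x 22 mm, x -55 to +35 mm (sides face y and z), brass end cap to -70; red collar 36 mm wide, x +35 to +44; steel rod 10 mm thick to the tip at +154. Starts level in its rest, axis 45 mm above the bench, tip roughly towards world -y; lift it straight up.
- tip (a point): Tip of the gauge rod, on its axis, 154 mm from the gauge's origin.
- collar (a point): Centre of the collar's front face (the face towards the tip), 44 mm from the gauge's origin.
- rest: Fixed wooden rest under the gauge: board 200 x 70 mm, 8 mm thick, with two notched posts. Origin on the bench below the gauge's origin, x along the gauge to its tip. The notches hold the handle at x -45 mm and the rod at x +105 mm (posts 12 mm thick), with 3 mm play to each side; the handle between is free for the fingers.
- card: White reading card, 110 x 110 mm, 6 mm thick, fixed on the bench, with a black ring 68 mm across round a dot in its middle. Origin under its middle.
- cow: Bystander: small carved wooden cow, about 115 mm long and 85 mm tall. Origin between its feet. Leave alone.
- wax: Bystander: amber wax jar with a brass lid, 60 mm wide, 60 mm tall. Origin in the middle of its underside. Leave alone.
- gouge: Bystander: carving gouge lying flat, 205 mm long, 24 mm thick wooden handle. Origin on its underside near the ferrule. Leave alone.
There are look-alikes about, which are no part of the job. What is shaped like the rest but orange is not meant.

How it is judged (in metres and radians):
On the way, in this order (a step that is already met when the one before it is completed fails the run):
1. the carriage is at its red stop (within 4 mm) (value of joint carriage above 0.086 m), for 0.2 s.
2. the gauge is in the guide tube with its collar on the mouth (within 4 mm), the carriage at its stop (value of joint carriage above 0.085 m and z of collar in the frame of mouth below 0.004 m and distance between collar and mouth below 0.009 m and angle between the x axis of gauge and the z axis of mouth, either way round below 0.12 rad), for 0.15 s.
3. the gauge is drawn right out of the tube, held by the fingers (distance between collar and mouth above 0.115 m and distance between tip and mouth above 0.01 m and contact force between gauge and the fingers above 1 N), for 0.1 s.
At the end, for the whole second after the job is handed in: The gauge is held by the fingers alone, still, level within 7 degrees, its tip 100 to 200 mm above the bench and inside the card's ring seen from above (within 34 mm of the middle); the carriage is still within 6 mm of its stop (contact force between gauge and the fingers above 1 N and angle between gauge's own x axis and vertical between 1.44 and 1.7 rad and horizontal distance between tip and card below 0.034 m and height (world z) of tip between 0.1 and 0.2 m and linear speed of gauge below 0.03 m/s and angular speed of gauge below 0.2 rad/s and contact force between gauge and fixture below 0.1 N and contact force between gauge and rest below 0.1 N and contact force between gauge and card below 0.1 N and value of joint carriage above 0.084 m); the arm keeps its last pose, push and grip.
It fails at once if a bystander (cow, wax jar or gouge) is moved by more than 25 mm (distance of any of cow, wax, gouge from where it was at the start of the episode above 0.025 m).
It also fails if it takes over 64 s, if anything falls off the work surface, if the arm or the gripper's body presses on something with over 40 N, if the wrist force passes 120 N, or if a joint passes its speed limit or range.

### The arm

A 6-joint arm with a two-finger parallel gripper is mounted at the origin on the work surface. World frame = base frame: x ahead of the robot, y to its left, z up, the work surface at z = 0. Lengths are in m, angles in degrees, forces in N, time in s.
With the tool pointing down it reaches from about 0.4 to 0.825 m from the base axis. Payload 7 kg.
Tool frame: the origin (TCP) lies at the very end of the fingers, on their centre line; the grasp point (between the pads) lies 19 mm behind it (r.grip_depth is the distance from the TCP to the grasp point, in m); z points along the fingers, y is the line along which they close (so a half turn about z gives the same grasp; the last joint's range is limited). The gripper opens to 88 mm and grips with 3 to 60 N. Pads are 19 mm wide; open, the fingers measure 130 mm over their backs; the gripper's body (78 mm by 193 mm) begins 47 mm behind the grasp point.
Start: joints at [-57.577, 20.546, 0.682, 0, -70.136, -16.507], TCP at [0.185, -0.649, 0.227] pointing down, gripper open.
Joint ranges: [-176.03, 176.03], [-82.01, 121.73], [-58.28, 71.71], [-173.87, 95.51], [-174.79, -0.11], [-173.66, 173.66]. Speed limits (degrees/s): [136.94, 136.94, 172.46, 180, 180, 180].

### API

Orientations are given as [roll, pitch, yaw] about the fixed x, y, z axes, in that order (R = Rz(yaw) Ry(pitch) Rx(roll)).
In Python, from plant import r gives the robot as it stands.
- The arm moves only by the tool play_rows, never from a script. Its argument "rows" is a list that holds one entry, the list of rows, each a list of 5 numbers: the closure, from 0 (fully open) to 1 (shut), then the shift along the tool's x, y, z each as a share of 0.5 m, from -1 to 1, then the turn about the tool's z as a share of 1.5 rad, from -1 to 1. A call has exactly 8 rows; each row is the pose to reach, as a shift and turn from the pose commanded when the call began, along the tool's axes at that moment; what a row does not reach only later rows make up. A row lasts 1/12 s, in which the tool goes at most 41.7 mm and 7.16 degrees, less where a joint would pass 70% of its speed; a pose out of reach is approached as far as the arm can. A call with a number of a shift or a turn outside -1 to 1 is refused whole. A call with a gripper value outside its range is refused whole. The fingers move at their own pace and stop on an object; "squeeze" is the grip in N (left out, the last holds). Time passes only in rows, so rows that repeat a pose let the fingers close, or fill a call up. It gives the time, the measured TCP pose, the force, the opening and the grip force at its end, in the units of the state.
- r.get_state(): the state, without advancing time (a new reading comes with each control period).
- r.capture(name): name is "scene" or "top" or "wrist"; returns the picture (420x560x3 uint8, red, green, blue); there is no depth.
- r.camera_info(name): a dict with "fovy" (degrees; the focal length in pixels is half the picture's height over the tangent of half this angle, whatever the lens; pixels are square), "cx", "cy" (the principal point, pixels), "k1" (the pictures are not rectified: a ray, as slopes to the right and down, at radius r is drawn at 1 + k1 r^2 times it, then the intrinsics apply), "pose" (4x4, takes a point from camera to world coordinates). Camera axes: x right, y down, z forward; pixel columns grow to the right and rows downward; lengths in m; the calibration is good to about 2 mm. A picture is of the moment at which its call begins: read the wrist's pose just before it. camera_info takes no time and is no camera call; for the wrist camera it gives the pose at the moment of the call.
- r.close_job(): hands the job in; it is judged then, once.
The state is a dict: "time_s": time; "joints": joint angles; "qd": joint speeds; "joint_torque": joint torques, N m; "tcp_pos": TCP position; "eef_rot": TCP orientation; "contact_force": force on the tool from outside, world axes, zero at the start; "moment": the same for the moment, N m; "gripper_width": finger opening in m; "gripper_force": force on a finger pad.
Only numpy, scipy, OpenCV 4.12 (cv2) and the standard library are available. Lean on these libraries where they do the work, as an engineer would, in place of code of your own. Each camera call takes 0.05 s, during which the arm holds its last target. There are 200 camera calls.

## Working session

There is one attempt and no reset: what is moved stays moved. The work goes in short steps, Python scripts to look and compute and a tool call to move; the robot and the scene stay as the last step left them, time stands still between calls to the robot, and variables do not carry over. Pictures are saved under pics/ and viewed, at most 10 in all, crops included, and the job is handed in when it is done.

Besides the shell and the picture viewer there is one more tool, called after "Request:" as name(argument=value, ...), one argument or row to a line, values as JSON. play_rows: Moves the arm, as the interface text tells. Its arguments: {"type":"object","properties":{"rows":{"type":"array","items":{"type":"array","items":{"type":"array","items":{"type":"number"}}}},"squeeze":{"type":"number"}},"required":["rows"]}

```bash
ls; mkdir -p pics; python3 - <<'E'
from plant import r
import cv2,numpy as np
for n in("scene","top","wrist"):
    c=r.camera_info(n);im=r.capture(n);cv2.imwrite(f"pics/{n}0.png",im[:,:,::-1]);print(n,c['fovy'],c['cx'],c['cy'],c['k1'],np.round(c['pose'],3).tolist())
s=r.get_state();print(s)
E
```

```text
pics
scene 44.69552907842835 271.3059246881175 207.53233791813844 -0.17170384133073244 [[0.191, 0.664, -0.723, 1.557], [0.982, -0.117, 0.151, -0.198], [0.016, -0.738, -0.674, 1.037], [0.0, 0.0, 0.0, 1.0]]
top 49.00284470977833 274.8598015257453 207.18751651649075 0.005267886306886001 [[0.028, -0.994, 0.106, 0.411], [-1.0, -0.028, -0.002, 0.027], [0.005, -0.106, -0.994, 1.678], [0.0, 0.0, 0.0, 1.0]]
wrist 68.79185506782136 277.9884931172577 208.06870385342327 0.00040338535532257554 [[-0.275, 0.918, 0.284, 0.107], [0.961, 0.263, 0.082, -0.671], [0.001, 0.296, -0.955, 0.383], [0.0, 0.0, 0.0, 1.0]]
{'time_s': 0.15, 'joints': array([-5.75753201e+01,  2.05812389e+01,  6.45218768e-01, -1.50990873e-02,
       -7.01353856e+01, -1.65068106e+01]), 'qd': array([ 0.04452779, -0.05190753,  0.09616489,  0.12604395, -0.02458294,
       -0.01105837]), 'joint_torque': array([-3.02579348e-03, -5.83273137e+01,  2.93292421e+01,  7.00110197e+00,
        8.87241651e-03, -1.06548375e-04]), 'tcp_pos': array([ 0.18499647, -0.6487644 ,  0.22584051]), 'eef_rot': array([ 1.79927504e+02, -6.67937673e-03, -1.64087266e+02]), 'contact_force': array([ 0.30691944, -0.42313166,  0.26707018]), 'moment': array([-0.0140703 ,  0.04870486, -0.04193773]), 'gripper_force': 0.0, 'gripper_width': 0.08754716773476046}
```

View pics/scene0.png

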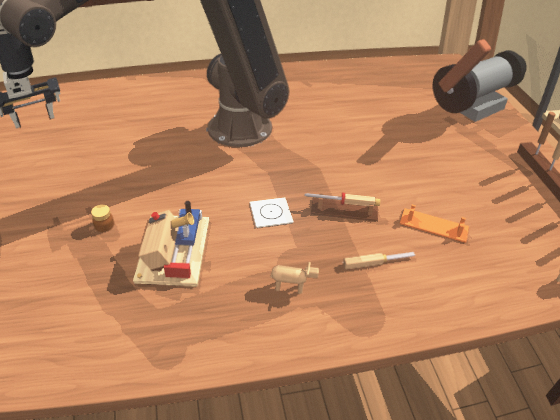

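View pics/top0.png

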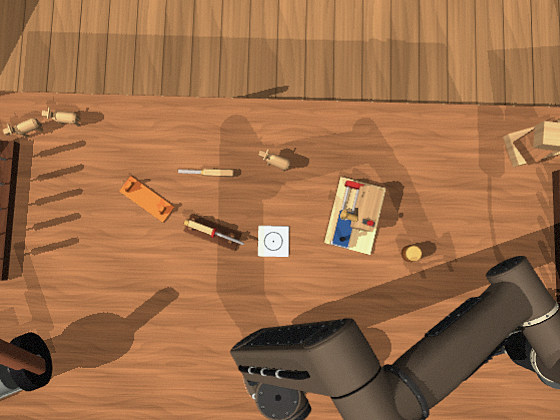

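```bash
cat > h.py <<'E'
import numpy as np,cv2,json
from plant import r
def K(c,H=420):
    f=H/2/np.tan(np.radians(c['fovy'])/2);return f
def ray(c,u,v):
    f=K(c);d=np.array([(u-c['cx'])/f,(v-c['cy'])/f]);x=d.copy()
    for _ in range(20): x=d/(1+c['k1']*(x@x))
    P=np.array(c['pose']);w=P[:3,:3]@np.r_[x,1];return P[:3,3],w/np.linalg.norm(w)
def onz(c,u,v,z):
    o,d=ray(c,u,v);return o+d*(z-o[2])/d[2]
def tri(obs):
    A=np.zeros((3,3));b=np.zeros(3);L=[ray(*o) for o in obs]
    for o,d in L:
        M=np.eye(3)-np.outer(d,d);A+=M;b+=M@o
    p=np.linalg.solve(A,b);return p,[round(1000*np.linalg.norm((np.eye(3)-np.outer(d,d))@(p-o)),1) for o,d in L]
def proj(c,p):
    P=np.array(c['pose']);q=P[:3,:3].T@(np.array(p)-P[:3,3]);x=q[:2]/q[2];x=x*(1+c['k1']*(x@x))*K(c);return x+[c['cx'],c['cy']]
def shot(name,tag):
    c=r.camera_info(name);im=r.capture(name)[:,:,::-1].copy();cv2.imwrite(f"pics/{tag}.png",im)
    c={k:(np.array(v).tolist()) for k,v in c.items()};json.dump(c,open(f"pics/{tag}.json","w"));return c,im
def load(tag): return json.load(open(f"pics/{tag}.json")),cv2.imread(f"pics/{tag}.png")
E
python3 - <<'E'
from h import *
t=r.camera_info("top");s=r.camera_info("scene")
for n,a,b in [("card",(273.5,241),(271,212)),("gauge collar",(211,232.5),(344,199)),("gauge tip",(243,244),(306,196)),("cap",(187,222),(379,201)),("knob",(342,213),(188,205)),("stop",(351,184),(178,268)),("cow",(277,160),(292,275)),("wax",(413,253),(102,211)),("gouge",(208,172),(378,260))]:
    p,e=tri([(t,*a),(s,*b)]);print(n,p.round(3),e,onz(t,*a,0.03).round(3))
for a in ("top","scene"): shot(a,a+"1")
a=cv2.imread("pics/top1.png")[170:265,170:410];b=cv2.imread("pics/scene1.png")[185:295,125:325]
cv2.imwrite("pics/crop1.png",np.vstack([cv2.resize(a,(720,285),interpolation=cv2.INTER_CUBIC),cv2.resize(b,(720,315*720//573),interpolation=cv2.INTER_CUBIC)[:310]]))
E
```

```text
card [0.466 0.028 0.001] [np.float64(2.2), np.float64(2.2)] [0.465 0.025 0.03 ]
gauge collar [0.488 0.247 0.039] [np.float64(1.2), np.float64(1.2)] [0.489 0.25  0.03 ]
gauge tip [0.452 0.136 0.036] [np.float64(2.5), np.float64(2.5)] [0.451 0.134 0.03 ]
cap [0.524 0.338 0.048] [np.float64(4.2), np.float64(4.2)] [0.524 0.337 0.03 ]
knob [ 0.56  -0.205  0.149] [np.float64(4.8), np.float64(4.8)] [ 0.572 -0.218  0.03 ]
stop [ 0.676 -0.251  0.042] [np.float64(3.7), np.float64(3.7)] [ 0.679 -0.249  0.03 ]
cow [0.755 0.024 0.051] [np.float64(2.8), np.float64(2.8)] [0.759 0.021 0.03 ]
wax [ 0.436 -0.461  0.057] [np.float64(3.4), np.float64(3.4)] [ 0.436 -0.473  0.03 ]
gouge [0.713 0.276 0.008] [np.float64(2.6), np.float64(2.6)] [0.708 0.27  0.03 ]
```

View pics/crop1.png

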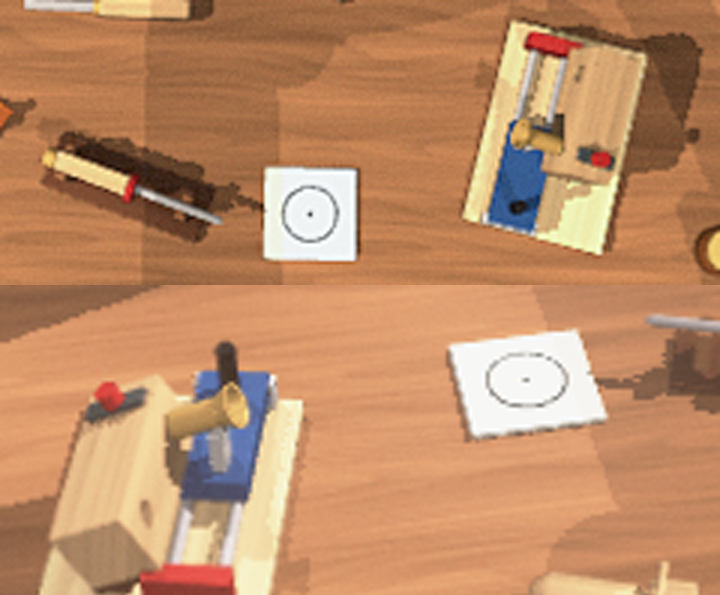

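```bash
cat >> h.py <<'E'
from scipy.spatial.transform import Rotation as Ro
def go(p,yaw):
    s=r.get_state();R=Ro.from_euler('xyz',s['eef_rot'],degrees=True).as_matrix()
    d=R.T@(np.array(p)-s['tcp_pos']);dy=(yaw-s['eef_rot'][2]+180)%360-180
    print("t",round(s['time_s'],2),"at",s['tcp_pos'].round(4),s['eef_rot'].round(1),"shares",(d/0.5).round(4),"turn",round(-np.radians(dy)/1.5,4),"mm",(d*1000).round(1))
E
python3 -c "
from h import *
go([.56,-.22,.36],-103)"
```

```text
t 0.25 at [ 0.185  -0.6489  0.2261] [ 180.    -0.  -164.1] shares [-0.9564  0.6195 -0.2674] turn -0.7108 mm [-478.2  309.7 -133.7]
```

Request:
play_rows(
  rows=[
    [[0,-0.48,0.31,-0.2674,-0.35],[0,-0.48,0.31,-0.2674,-0.35],[0,-0.48,0.31,-0.2674,-0.35],[0,-0.48,0.31,-0.2674,-0.35],[0,-0.48,0.31,-0.2674,-0.35],[0,-0.48,0.31,-0.2674,-0.35],[0,-0.48,0.31,-0.2674,-0.35],[0,-0.48,0.31,-0.2674,-0.35]],
  ],
)

```text
time_s: 0.92
tcp_pos: [0.3754, -0.4321, 0.3627]
eef_rot: [-179.8, 0.0, -133.9]
contact_force: [1.2, -1.2, 1.1]
gripper_width: 0.0872
gripper_force: 0.0
```

```bash
python3 -c "
from h import *
go([.56,-.22,.36],-103)"
```

```text
t 0.92 at [ 0.3754 -0.4321  0.3627] [-179.8    0.  -133.9] shares [-0.5616  0.0283  0.0058] turn -0.3596 mm [-280.8   14.1    2.9]
```

Request:
play_rows(
  rows=[
    [[0,-0.5616,0.0283,0,-0.36],[0,-0.5616,0.0283,0,-0.36],[0,-0.5616,0.0283,0,-0.36],[0,-0.5616,0.0283,0,-0.36],[0,-0.5616,0.0283,0,-0.36],[0,-0.5616,0.0283,0,-0.36],[0,-0.5616,0.0283,0,-0.36],[0,-0.5616,0.0283,0,-0.36]],
  ],
)

```text
time_s: 1.58
tcp_pos: [0.5613, -0.2183, 0.3591]
eef_rot: [179.9, 0.0, -102.8]
contact_force: [-1.4, -0.2, -0.2]
gripper_width: 0.0878
gripper_force: 0.0
```

```bash
python3 -c "
from h import *
go([.56,-.22,.36],-103);c,im=shot('wrist','w1');print(c['cx'],c['cy'],K(c))"
```

```text
t 1.58 at [ 0.5613 -0.2183  0.3591] [ 179.9    0.  -102.8] shares [ 0.0039  0.0018 -0.0019] turn 0.002 mm [ 1.9  0.9 -0.9]
277.9884931172577 208.06870385342327 306.7440332334498
```

View pics/w1.png

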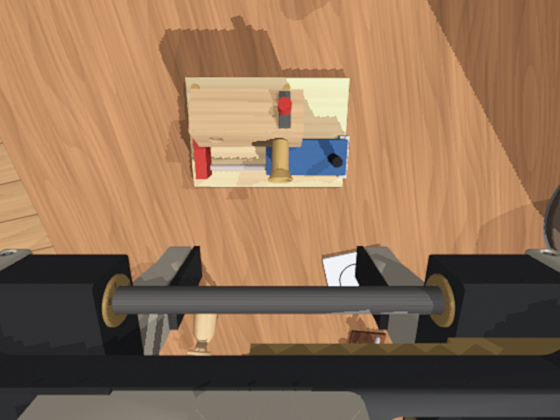

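```bash
python3 -c "
from h import *
c,im=load('w1')
for n,u,v,z in [('knob',335,160,.09),('mouth',280,178,.105),('c1',187,78,.012),('c2',349,79,.012),('c3',342,187,.012),('c4',194,187,.012)]: print(n,onz(c,u,v,z).round(4))
go([.46,-.22,.28],-103)"
```

```text
knob [ 0.4792 -0.2182  0.09  ]
mouth [ 0.5587 -0.2134  0.105 ]
c1 [ 0.6664 -0.3767  0.012 ]
c2 [ 0.4261 -0.3209  0.012 ]
c3 [ 0.4636 -0.1563  0.012 ]
c4 [ 0.707  -0.2116  0.012 ]
t 1.63 at [ 0.5598 -0.22    0.3593] [ 179.9    0.  -102.9] shares [0.0445 0.1944 0.1588] turn 0.0017 mm [22.2 97.2 79.4]
```

Request:
play_rows(
  rows=[
    [[0,-0.08,0.11,0.13,0],[0,-0.08,0.11,0.13,0],[0,-0.08,0.11,0.13,0],[0,-0.08,0.11,0.13,0],[0,-0.08,0.11,0.13,0],[0,-0.08,0.11,0.13,0],[0,-0.08,0.11,0.13,0],[0,-0.08,0.11,0.13,0]],
  ],
)

```text
time_s: 2.3
tcp_pos: [0.5145, -0.1717, 0.296]
eef_rot: [-179.9, 0.0, -103.1]
contact_force: [-0.1, 0.2, 0.1]
gripper_width: 0.0879
gripper_force: 0.0
```

```bash
python3 -c "
from h import *
c,im=shot('wrist','w2')
hsv=cv2.cvtColor(im,cv2.COLOR_BGR2HSV)
print([proj(c,p).round(0) for p in([.4792,-.2182,.09],[.5587,-.2134,.105])])
cv2.imwrite('pics/w2c.png',cv2.resize(im[60:260,130:400],None,fx=2.9,fy=2.9,interpolation=cv2.INTER_CUBIC))
go([0.5,-.2,.28],-103)"
```

```text
[array([298., 138.]), array([231., 159.])]
t 2.35 at [ 0.5143 -0.1716  0.2957] [-180.     0.  -103.1] shares [0.0618 0.015  0.0315] turn -0.0013 mm [30.9  7.5 15.7]
```

View pics/w2c.png

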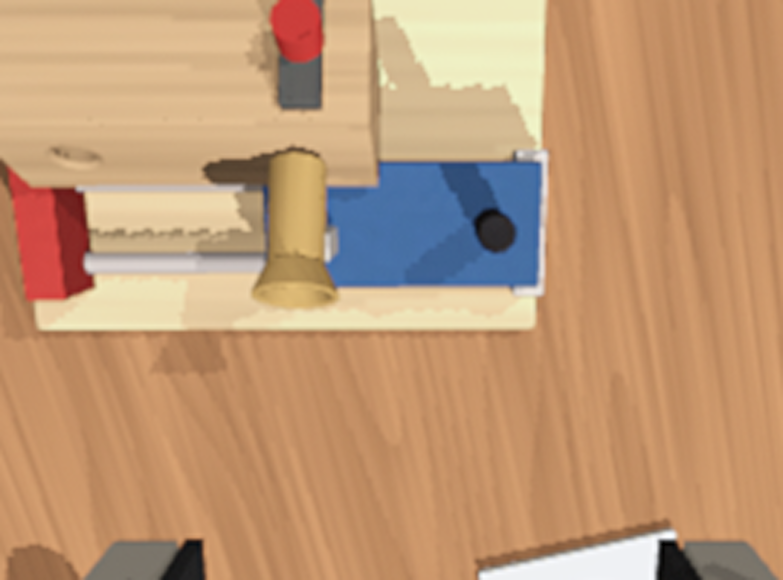

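```bash
python3 - <<'E'
from h import *
kp=[];mp=[]
for t,k,m in (('w1',(335,160),(280,178)),('w2',(300,138),(232,160))):
    c,im=load(t);hsv=cv2.cvtColor(im,cv2.COLOR_BGR2HSV)
    x0,y0=k[0]-20,k[1]-20;w=(hsv[y0:y0+40,x0:x0+40,2]<50).astype(np.uint8)
    print(t);print('\n'.join(''.join('#' if q else '.' for q in row) for row in w[8:34,5:36]))
    n,l,s,ce=cv2.connectedComponentsWithStats(w);i=1+np.argmax(s[1:,4]);print(s[i],ce[i]+[x0,y0])
    x0,y0=m[0]-20,m[1]-20;h=hsv[y0:y0+35,x0:x0+40];w=((h[...,0]>14)&(h[...,0]<26)&(h[...,1]>120)).astype(np.uint8)
    print(x0,y0);print('\n'.join(''.join('#' if q else '.' for q in row) for row in w))
    kp.append((c,k));mp.append((c,m))
E
```

```text
w1
...............................
...............................
...............................
...............................
...............................
...............................
..........#####................
.........########..............
........##########.............
........###########............
........#########.##...........
........#############..........
.........#############.........
..........############.........
...........###########.........
............##########.........
.............########..........
..............######...........
................#..............
...............................
...............................
...............................
...............................
...............................
...............................
...............................
[ 13  14  14  13 119] [334.48739496 159.61344538]
260 158
.............########....###............
.............########...####............
.............#########.#.###............
.............########..#####............
.............########..#####............
..
[... 2855 characters left out ...]
...
......###########....############.......
......############....###########.......
.....############.......##########......
.....##########.....##..##########......
......#########....#....##########......
........#########..#...##########.......
............###################.........
...................####.................
........................................
........................................
........................................
........................................
........................................
........................................
........................................
........................................
........................................
```

```bash
python3 - <<'E'
from h import *
c1,_=load('w1');c2,_=load('w2')
yaw=np.radians(-12.9);X=np.array([np.cos(yaw),np.sin(yaw)]);Y=np.array([-X[1],X[0]]);O=np.array([.5913,-.2671])
for n,a,b,z in (('knob',(335.8,160.6),(300,139),.09),('mouth',(280.5,178.7),(231.5,160.8),.105)):
    p,e=tri([(c1,*a),(c2,*b)]);q=[onz(c1,*a,z),onz(c2,*b,z)];print(n,p.round(4),e,[x.round(4) for x in q]);m=(q[0]+q[1])/2;d=m[:2]-O;print('fixture xy',d@X,d@Y)
for u,v in((131+.0+37/2.9-1,60+329/2.9),(130+536/2.9,60+329/2.9)): print(onz(c2,u,v,.012))
E
```

```text
knob [ 0.4772 -0.2156  0.0823] [np.float64(0.1), np.float64(0.1)] [array([ 0.4783, -0.2172,  0.09  ]), array([ 0.4776, -0.2163,  0.09  ])]
fixture xy -0.12174119715547745 0.023815760490381654
mouth [ 0.5585 -0.2121  0.1066] [np.float64(0.6), np.float64(0.6)] [array([ 0.5583, -0.2123,  0.105 ]), array([ 0.5591, -0.2115,  0.105 ])]
fixture xy -0.04409088596397997 0.04655174175207546
[ 0.70693538 -0.21266331  0.012     ]
[ 0.46276115 -0.15611868  0.012     ]
```

```bash
python3 - <<'E'
from h import *
c1,_=load('w1');c2,_=load('w2')
yaw=np.radians(-13);X=np.array([np.cos(yaw),np.sin(yaw)]);Y=np.array([-X[1],X[0]]);O=np.array([.5913,-.2671])
p,e=tri([(c1,285,106),(c2,233,70)]);d=p[:2]-O;print('gadget',p,e,d@X,d@Y)
for n,u,v in(('blank front edge R',130+378/2.9,60+183/2.9),('blank top edge R',130+372/2.9,60+135/2.9),('gadget near',130+300/2.9,60+106/2.9)):
    p=onz(c2,u,v,.13);d=p[:2]-O;print(n,d@X,d@Y)
k=O+X*-.1225+Y*.026
print(k);go([*k,.2],-103);go([*k,.074],-103)
E
```

```text
gadget [ 0.53216672 -0.3028237   0.10332051] [np.float64(0.1), np.float64(0.1)] -0.04958161661482252 -0.048110202263018154
blank front edge R -0.07874735923575564 0.004954425056377339
blank top edge R -0.07695925306699646 -0.011035511139208806
gadget near -0.05249363581484417 -0.020482201449386745
[ 0.47778839 -0.21420987]
t 2.35 at [ 0.5143 -0.1716  0.2957] [-180.     0.  -103.1] shares [0.0996 0.052  0.1914] turn -0.0013 mm [49.8 26.  95.7]
t 2.35 at [ 0.5143 -0.1716  0.2957] [-180.     0.  -103.1] shares [0.0996 0.0522 0.4434] turn -0.0013 mm [ 49.8  26.1 221.7]
```

Request:
play_rows(
  rows=[
    [[0.43,0.096,0.052,0.19,0],[0.43,0.096,0.052,0.19,0],[0.43,0.096,0.052,0.19,0],[0.43,0.096,0.052,0.19,0],[0.43,0.096,0.052,0.3,0],[0.43,0.096,0.052,0.37,0],[0.43,0.096,0.052,0.443,0],[0.43,0.096,0.052,0.443,0]],
  ],
)

```text
time_s: 3.02
tcp_pos: [0.474, -0.2113, 0.0681]
eef_rot: [179.4, -0.0, -103.2]
contact_force: [-1.7, 0.1, -0.3]
gripper_width: 0.0506
gripper_force: 0.0
```

```bash
python3 - <<'E'
from h import *
s=r.get_state();print(s['tcp_pos'],s['gripper_width'],s['contact_force'])
c,im=shot('wrist','w3');cv2.imwrite('pics/w3c.png',np.hstack([im,shot('scene','s3')[1][170:310,100:240].repeat(3,0).repeat(3,1)[:420,:240]]))
E
```

```text
[ 0.47404186 -0.21127599  0.06814413] 0.05060865530475571 [-1.66591002  0.11236944 -0.327632  ]
```

View pics/w3c.png

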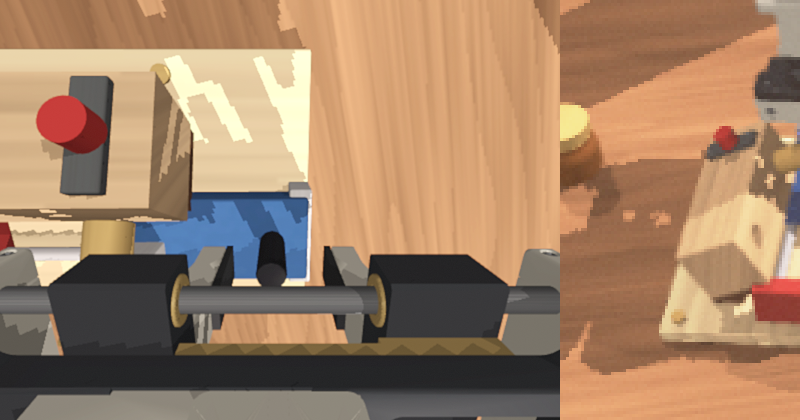

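Request:
play_rows(
  rows=[
    [[0.9,0,0,0,0],[0.9,0,0,0,0],[0.9,0,0,0,0],[0.9,0,-0.02,0,0],[0.9,0,-0.044,0,0],[0.9,0,-0.068,0,0],[0.9,0,-0.092,0,0],[0.9,0,-0.112,0,0]],
  ],
  squeeze=12,
)

```text
time_s: 3.78
tcp_pos: [0.5325, -0.2248, 0.075]
eef_rot: [180.0, -0.0, -103.1]
contact_force: [-4.2, 2.5, 6.6]
gripper_width: 0.0153
gripper_force: 12.0
```

```bash
python3 - <<'E'
from h import *
yaw=np.radians(-13);X=np.array([np.cos(yaw),np.sin(yaw)]);O=np.array([.5913,-.2671])
s=r.get_state();print(s['tcp_pos'],s['gripper_width'],s['contact_force'],(s['tcp_pos'][:2]-O)@X)
c,im=shot('top','t4');cv2.imwrite('pics/t4c.png',im[165:265,310:410].repeat(5,0).repeat(5,1))
E
```

```text
[ 0.53252011 -0.22475988  0.07497614] 0.015282244355400957 [-4.19814055  2.51845473  6.55036732] -0.06679781734960247
```

Request:
play_rows(
  rows=[
    [[0.9,0,-0.008,0,0],[0.9,0,-0.018,0,0],[0.9,0,-0.028,0,0],[0.9,0,-0.036,0,0],[0.9,0,-0.036,0,0],[0.9,0,-0.036,0,0],[0.9,0,-0.036,0,0],[0.9,0,-0.036,0,0]],
  ],
)

```text
time_s: 4.5
tcp_pos: [0.5506, -0.2289, 0.075]
eef_rot: [-179.9, -0.0, -103.0]
contact_force: [-0.3, -0.4, 5.6]
gripper_width: 0.0152
gripper_force: 12.0
```

```bash
cat > st.py <<'E'
from h import *
yaw=np.radians(-13);X=np.array([np.cos(yaw),np.sin(yaw)]);O=np.array([.5913,-.2671])
s=r.get_state();print(s['tcp_pos'].round(4),s['gripper_width'],s['gripper_force'],s['contact_force'].round(1),'Fx_f',s['contact_force'][:2]@X,'x_f',(s['tcp_pos'][:2]-O)@X)
E
python3 st.py; python3 - <<'E'
from h import *
shot('wrist','w5')
E
```

```text
[ 0.5506 -0.2289  0.075 ] 0.015173628584897802 12.007350325584412 [-0.3 -0.4  5.6] Fx_f -0.19747888702569533 x_f -0.048217104743533294
```

View pics/w5.png

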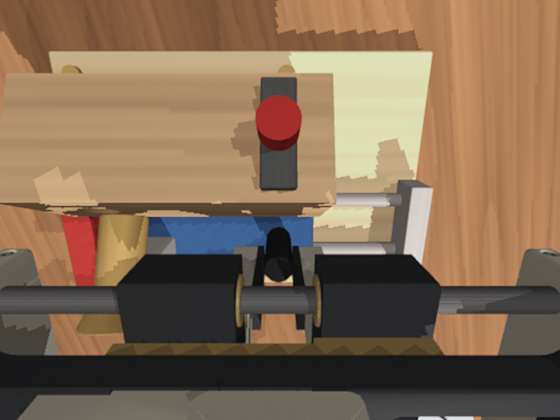

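Request:
play_rows(
  rows=[
    [[0.9,0,-0.004,0,0],[0.9,0,-0.008,0,0],[0.9,0,-0.012,0,0],[0.9,0,-0.016,0,0],[0.9,0,-0.016,0,0],[0.9,0,-0.016,0,0],[0.9,0,-0.016,0,0],[0.9,0,-0.016,0,0]],
  ],
)

```text
time_s: 5.22
tcp_pos: [0.5579, -0.2306, 0.075]
eef_rot: [-179.9, -0.0, -103.1]
contact_force: [-2.5, 0.1, 7.1]
gripper_width: 0.0154
gripper_force: 12.0
```

```bash
python3 st.py
```

```text
[ 0.5579 -0.2306  0.075 ] 0.015373000497999074 12.00410932302475 [-2.5  0.1  7.1] Fx_f -2.447687364513886 x_f -0.040782591829059744
```

Request:
play_rows(
  rows=[
    [[0.9,0,-0.002,0,0],[0.9,0,-0.004,0,0],[0.9,0,-0.006,0,0],[0.9,0,-0.008,0,0],[0.9,0,-0.01,0,0],[0.9,0,-0.01,0,0],[0.9,0,-0.01,0,0],[0.9,0,-0.01,0,0]],
  ],
)

```text
time_s: 5.88
tcp_pos: [0.5625, -0.2317, 0.075]
eef_rot: [-179.9, -0.0, -103.1]
contact_force: [-3.4, 1.4, 8.1]
gripper_width: 0.0154
gripper_force: 12.0
```

```bash
python3 st.py
```

```text
[ 0.5625 -0.2317  0.075 ] 0.015394948905645182 12.002479881048203 [-3.4  1.4  8.1] Fx_f -3.6350330064359007 x_f -0.036003800526946975
```

Request:
play_rows(
  rows=[
    [[0.9,0,-0.002,0,0],[0.9,0,-0.004,0,0],[0.9,0,-0.006,0,0],[0.9,0,-0.008,0,0],[0.9,0,-0.01,0,0],[0.9,0,-0.01,0,0],[0.9,0,-0.01,0,0],[0.9,0,-0.01,0,0]],
  ],
)

```text
time_s: 6.55
tcp_pos: [0.5653, -0.2324, 0.0749]
eef_rot: [179.8, -0.0, -103.1]
contact_force: [-9.3, 4.4, 12.9]
gripper_width: 0.0156
gripper_force: 12.0
```

```bash
python3 st.py
```

```text
[ 0.5653 -0.2324  0.0749] 0.015620546816726573 12.005697637796402 [-9.3  4.4 12.9] Fx_f -10.059247024457825 x_f -0.033139725438209235
```

Request:
play_rows(
  rows=[
    [[0.9,0,-0.002,0,0],[0.9,0,-0.004,0,0],[0.9,0,-0.006,0,0],[0.9,0,-0.006,0,0],[0.9,0,-0.006,0,0],[0.9,0,-0.006,0,0],[0.9,0,-0.006,0,0],[0.9,0,-0.006,0,0]],
  ],
)

```text
time_s: 7.22
tcp_pos: [0.5653, -0.2326, 0.0743]
eef_rot: [179.5, -0.0, -103.1]
contact_force: [-16.3, 6.5, 18.4]
gripper_width: 0.0158
gripper_force: 12.0
```

```bash
python3 st.py
```

```text
[ 0.5653 -0.2326  0.0743] 0.015762404872305853 12.009766548871994 [-16.3   6.5  18.4] Fx_f -17.323712734239695 x_f -0.0331203801639712
```

Request:
play_rows(
  rows=[
    [[0.9,0,0.005,0,0],[0.9,0,0.009,0,0],[0.43,0,0.009,0,0],[0.43,0,0.009,0,0],[0.43,0,0.009,0,0],[0.43,0,0.009,-0.08,0],[0.43,0,0.009,-0.16,0],[0.43,0,0.009,-0.24,0]],
  ],
)

```text
time_s: 7.88
tcp_pos: [0.5655, -0.2323, 0.1946]
eef_rot: [179.9, -0.0, -103.1]
contact_force: [1.8, -0.2, -0.2]
gripper_width: 0.0479
gripper_force: 0.0
```

```bash
python3 st.py; python3 -c "
from h import *
go([.52,.31,.27],-108);shot('wrist','w6')"
```

```text
[ 0.5655 -0.2323  0.1946] 0.04786379701515313 0.0 [ 1.8 -0.2 -0.2] Fx_f 1.777648014580918 x_f -0.03293457030765429
t 7.88 at [ 0.5655 -0.2323  0.1946] [ 179.9   -0.  -103.1] shares [-1.0359  0.3339 -0.1506] turn 0.0576 mm [-517.9  167.   -75.3]
```

Request:
play_rows(
  rows=[
    [[0,-0.6,0.2,-0.15,0.0576],[0,-0.6,0.2,-0.15,0.0576],[0,-0.6,0.2,-0.15,0.0576],[0,-0.6,0.2,-0.15,0.0576],[0,-0.6,0.2,-0.15,0.0576],[0,-0.6,0.2,-0.15,0.0576],[0,-0.6,0.2,-0.15,0.0576],[0,-0.6,0.2,-0.15,0.0576]],
  ],
)

```text
time_s: 8.6
tcp_pos: [0.536, 0.0853, 0.2698]
eef_rot: [-179.9, 0.1, -108.0]
contact_force: [1.6, -0.6, -0.8]
gripper_width: 0.0871
gripper_force: 0.0
```

```bash
python3 -c "
from h import *
go([.52,.31,.27],-108)"
```

```text
t 8.6 at [0.536  0.0853 0.2698] [-1.799e+02  1.000e-01 -1.080e+02] shares [-4.176e-01  1.689e-01 -1.000e-04] turn 0.0005 mm [-208.8   84.5   -0. ]
```

Request:
play_rows(
  rows=[
    [[0,-0.42,0.169,0,0],[0,-0.42,0.169,0,0],[0,-0.42,0.169,0,0],[0,-0.42,0.169,0,0],[0,-0.42,0.169,0,0],[0,-0.42,0.169,0,0],[0,-0.42,0.169,0,0],[0,-0.42,0.169,0,0]],
  ],
)

```text
time_s: 9.27
tcp_pos: [0.5204, 0.3095, 0.268]
eef_rot: [180.0, -0.0, -107.9]
contact_force: [-0.4, -0.5, 0.3]
gripper_width: 0.0877
gripper_force: 0.0
```

```bash
python3 - <<'E'
from h import *
go([.52,.31,.27],-108);c,im=shot('wrist','w7')
hsv=cv2.cvtColor(im,cv2.COLOR_BGR2HSV);red=((hsv[...,0]<5)|(hsv[...,0]>174))&(hsv[...,1]>170)&(hsv[...,2]>80)
n,l,s,ce=cv2.connectedComponentsWithStats(red.astype(np.uint8))
for i in range(1,n):
    if s[i,4]>30: print(s[i],ce[i].round(1),onz(c,*ce[i],.045).round(4))
cv2.imwrite('pics/w7c.png',cv2.resize(im[0:260,150:410],None,fx=2.3,fy=2.3,interpolation=cv2.INTER_CUBIC))
E
```

```text
t 9.27 at [0.5204 0.3095 0.268 ] [ 180.    -0.  -107.9] shares [-0.0008  0.0011 -0.004 ] turn 0.0012 mm [-0.4  0.5 -2. ]
[271 112  17   8  99] [277.3 115.4] [0.4967 0.2351 0.045 ]
```

View pics/w7c.png

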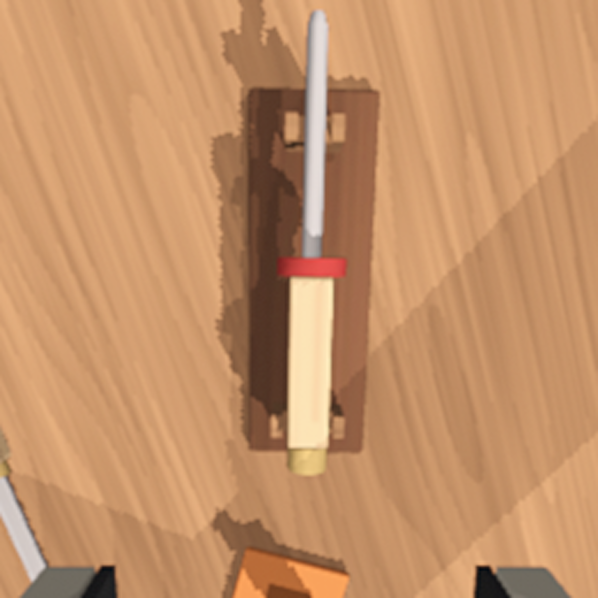

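```bash
python3 - <<'E'
from h import *
c,im=load('w7')
f=lambda a,b:(150+a/2.3,b/2.3)
T=onz(c,*f(318,14),.045);C=onz(c,*f(312,267),.052);H=onz(c,*f(308,448),.056);Hs=onz(c,*f(312,278),.056)
for n,p in(('tip',T),('collar',C),('hend',H),('hstart',Hs)): print(n,p.round(4))
d=T-H;print('yaw',np.degrees(np.arctan2(d[1],d[0])),'tip-collar',np.linalg.norm(T-C),'handle len',np.linalg.norm(H-Hs),'tip-hend',np.linalg.norm(d[:2]))
# second view: top+scene tri
t,_=load('top1');s,_=load('scene1')
for n,a,b in (('collar',(212.5,232),(343,199)),):print(tri([(t,*a),(s,*b),(c,*f(312,267))]))
E
```

```text
tip [0.4507 0.1312 0.045 ]
collar [0.4876 0.2388 0.052 ]
hend [0.5178 0.3276 0.056 ]
hstart [0.4893 0.2438 0.056 ]
yaw -108.8579817469356 tip-collar 0.11394343247702739 handle len 0.08854707794273516 tip-hend 0.2075581192960182
(array([0.48917089, 0.24129009, 0.0408062 ]), [np.float64(2.0), np.float64(1.0), np.float64(3.0)])
```

```bash
python3 -c "
from h import *
go([.5022,.2816,.12],-108.8);go([.5022,.2816,.026],-108.8)"
```

```text
t 9.32 at [0.5206 0.3084 0.2683] [ 180.   -0. -108.] shares [0.0622 0.0183 0.2967] turn 0.0097 mm [ 31.1   9.1 148.3]
t 9.32 at [0.5206 0.3084 0.2683] [ 180.   -0. -108.] shares [0.0621 0.0182 0.4847] turn 0.0097 mm [ 31.1   9.1 242.3]
```

Request:
play_rows(
  rows=[
    [[0.3,0.062,0.018,0.15,0.01],[0.3,0.062,0.018,0.22,0.01],[0.3,0.062,0.018,0.29,0.01],[0.3,0.062,0.018,0.34,0.01],[0.3,0.062,0.018,0.39,0.01],[0.3,0.062,0.018,0.44,0.01],[0.3,0.062,0.018,0.486,0.01],[0.3,0.062,0.018,0.486,0.01]],
  ],
)

```text
time_s: 9.98
tcp_pos: [0.5007, 0.2781, 0.0217]
eef_rot: [179.8, -0.4, -109.0]
contact_force: [-0.2, -1.2, -0.1]
gripper_width: 0.0613
gripper_force: 0.0
```

```bash
python3 - <<'E'
from h import *
go([.5022,.2816,.026],-108.8);c,im=shot('wrist','w8');print(r.get_state()['contact_force'])
print([proj(c,p).round(0) for p in((.489,.2425,.045),(.5022,.2816,.056))])
cv2.imwrite('pics/w8c.png',im)
E
```

```text
t 9.98 at [0.5007 0.2781 0.0217] [ 179.8   -0.4 -109. ] shares [-0.0077 -0.0006 -0.0087] turn -0.0026 mm [-3.8 -0.3 -4.3]
[0.33205812 0.07399416 0.53913401]
[array([276., 210.]), array([277., 302.])]
```

Request:
play_rows(
  rows=[
    [[0.9,0,0,0,0],[0.9,0,0,0,0],[0.9,0,0,0,0],[0.9,0,0,0,0],[0.9,0,0,0,0],[0.9,0,0,-0.03,0],[0.9,0,0,-0.07,0],[0.9,0,0,-0.12,0]],
  ],
  squeeze=20,
)

```text
time_s: 10.7
tcp_pos: [0.5016, 0.2809, 0.0854]
eef_rot: [179.9, -0.1, -108.9]
contact_force: [0.6, 0.4, -1.9]
gripper_width: 0.0208
gripper_force: 20.0
```

```bash
python3 st.py;python3 -c "
from h import *
go([.5,.1,.25],-103)"
```

```text
[0.5016 0.2809 0.0854] 0.020821807984795437 19.9686782900244 [ 0.6  0.4 -1.9] Fx_f 0.4920483838925583 x_f -0.2106727216505052
t 10.7 at [0.5016 0.2809 0.0854] [ 1.799e+02 -1.000e-01 -1.089e+02] shares [ 0.3442 -0.1136 -0.3285] turn -0.0684 mm [ 172.1  -56.8 -164.2]
```

```bash
cat >> h.py <<'E'
yf=np.radians(-13);X=np.array([np.cos(yf),np.sin(yf),0]);Y=np.array([-X[1],X[0],0]);O=np.array([.5913,-.2671,0])
def F(x,y,z): return O+X*x+Y*y+np.array([0,0,z])
def inF(p): d=np.array(p)-O;return np.array([d@X,d@Y,d[2]])
E
python3 - <<'E'
from h import *
print(F(-.015,.166,.22));go(F(-.015,.166,.22),-103)
c,im=load('w6');p=proj(c,F(.046,.0465,.105));print(p)
E
```

```text
[ 0.61402632 -0.1019803   0.22      ]
t 10.7 at [0.5016 0.2809 0.0854] [ 1.799e+02 -1.000e-01 -1.089e+02] shares [ 0.6524 -0.4602 -0.2682] turn -0.0684 mm [ 326.2 -230.1 -134.1]
[185.95592959 232.65659754]
```

Request:
play_rows(
  rows=[
    [[0.9,0,0,-0.07,-0.01],[0.9,0.08,-0.05,-0.12,-0.02],[0.9,0.15,-0.1,-0.17,-0.03],[0.9,0.22,-0.15,-0.22,-0.04],[0.9,0.29,-0.2,-0.268,-0.05],[0.9,0.36,-0.25,-0.268,-0.06],[0.9,0.42,-0.29,-0.268,-0.0684],[0.9,0.48,-0.33,-0.268,-0.0684]],
  ],
)

```text
time_s: 11.37
tcp_pos: [0.5757, 0.0213, 0.2206]
eef_rot: [-179.9, 0.1, -102.9]
contact_force: [1.6, 1.2, -1.0]
gripper_width: 0.0205
gripper_force: 20.0
```

```bash
python3 - <<'E'
from h import *
go(F(-.015,.166,.22),-103);print(r.get_state()['gripper_width'])
E
```

```text
t 11.37 at [0.5757 0.0213 0.2206] [-1.799e+02  1.000e-01 -1.029e+02] shares [ 0.2232 -0.1298  0.0011] turn 0.0012 mm [111.6 -64.9   0.5]
0.020517785975420137
```

Request:
play_rows(
  rows=[
    [[0.9,0.07,-0.04,0,0],[0.9,0.14,-0.08,0,0],[0.9,0.19,-0.11,0,0],[0.9,0.22,-0.13,0,0],[0.9,0.223,-0.13,0,0],[0.9,0.223,-0.13,0,0],[0.9,0.223,-0.13,0,0],[0.9,0.223,-0.13,0,0]],
  ],
)

```text
time_s: 12.03
tcp_pos: [0.6131, -0.0996, 0.2188]
eef_rot: [-180.0, 0.0, -102.9]
contact_force: [-0.7, 0.2, -2.0]
gripper_width: 0.0207
gripper_force: 20.0
```

```bash
python3 - <<'E'
from h import *
go(F(-.015,.166,.22),-103)
c,im=shot('wrist','w9');s,si=shot('scene','s9')
a=proj(c,F(.046,.0465,.105));b=proj(s,F(.046,.0465,.105));print(a,b)
hsv=cv2.cvtColor(im,cv2.COLOR_BGR2HSV);x0,y0=int(a[0])-30,max(0,int(a[1])-25);h=hsv[y0:y0+50,x0:x0+60]
w=((h[...,0]>14)&(h[...,0]<26)&(h[...,1]>120));print(x0,y0);print('\n'.join(''.join('#' if q else '.' for q in row) for row in w))
A=im[0:300,60:400];B=cv2.resize(si[150:300,120:300],(600*340//300*0+504,420));A=cv2.resize(A,None,fx=0.85*1.0,fy=.85)
cv2.imwrite('pics/w9c.png',np.hstack([cv2.copyMakeBorder(A,0,420-A.shape[0],0,0,cv2.BORDER_CONSTANT),B]))
E
```

```text
t 12.03 at [ 0.6131 -0.0996  0.2188] [-180.     0.  -102.9] shares [ 0.0043 -0.0028 -0.0024] turn 0.0007 mm [ 2.1 -1.4 -1.2]
[200.26790334  59.26459621] [183.36190883 241.9340807 ]
170 34
..................###########################...............
..................###########################...............
..................###########################...............
.................############################...............
.................############################...............
.................###########################................
.................###########################................
.................###########################................
.................###########################................
.................###########################................
................############################................
...............#############################................
...............#############################................
..............##############################................
.............################################.............
[... 1437 characters left out ...]
#############................
...................................###......................
............................................................
............................................................
............................................................
............................................................
............................................................
............................................................
............................................................
............................................................
............................................................
............................................................
```

View pics/w9c.png

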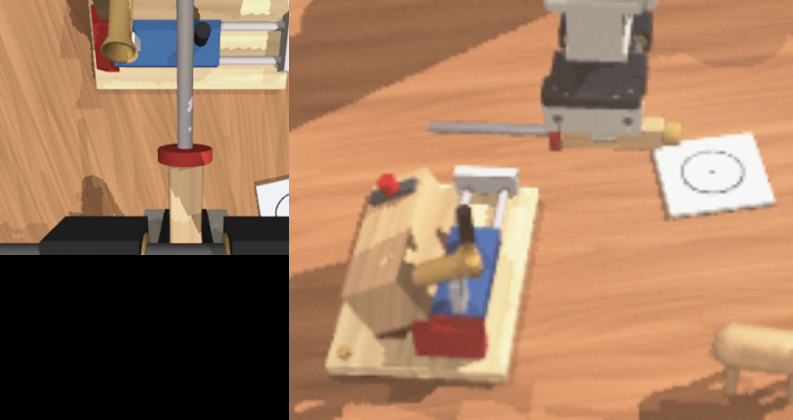

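```bash
python3 - <<'E'
from h import *
c,im=load('w9')
M=onz(c,200.8,61.3,.105);print('mouth F',inF(M).round(4),M.round(4))
s=r.get_state();R=Ro.from_euler('xyz',s['eef_rot'],degrees=True).as_matrix();T=s['tcp_pos']
for dx in(.0,.04,.049,.08,.12,.159): print(dx,proj(c,T+R@[dx,0,-.019]).round(1))
hsv=cv2.cvtColor(im,cv2.COLOR_BGR2HSV);red=((hsv[...,0]<6)|(hsv[...,0]>174))&(hsv[...,1]>150)
w=red[150:200,230:330];ys,xs=np.nonzero(w);print('collar px',xs.min()+230,xs.max()+230,ys.min()+150,ys.max()+150,xs.mean()+230)
for v in (5,60,110,150,160):
    row=hsv[v,255:305];m=(row[:,1]<70);print(v,np.nonzero(m)[0]+255 if m.sum()<40 else 'many')
E
```

```text
mouth F [0.0457 0.048  0.105 ] [ 0.6466 -0.2306  0.105 ]
0.0 [276.9 278.7]
0.04 [276.9 203.3]
0.049 [276.9 184.6]
0.08 [276.8 114.5]
0.12 [276.8   8.2]
0.159 [ 276.7 -117.6]
collar px 246 309 170 195 277.52945351312985
5 [268 269 270 271 272 273 274 275 276 277 278 279 280 281 282 283 284 285
 286 287]
60 [268 269 270 271 272 273 274 275 276 277 278 279 280 281 282 283 284 285
 286 287]
110 [269 270 271 272 273 274 275 276 277 278 279 280 281 282 283 284 285 286]
150 [269 270 271 272 273 274 275 276 277 278 279 280 281 282 283 284 285 286]
160 [269 270 271 272 273 274 275 276 277 278 279 280 281 282 283 284 285]
```

```bash
python3 - <<'E'
from h import *
go(F(.0457,.2165,.2),-103);go(F(.0457,.2165,.079),-103)
E
```

```text
t 12.13 at [ 0.6133 -0.0994  0.2189] [-180.     0.  -102.9] shares [-0.0961 -0.124   0.0379] turn 0.001 mm [-48. -62.  19.]
t 12.13 at [ 0.6133 -0.0994  0.2189] [-180.     0.  -102.9] shares [-0.096  -0.124   0.2799] turn 0.001 mm [-48. -62. 140.]
```

Request:
play_rows(
  rows=[
    [[0.9,-0.06,-0.06,0,0],[0.9,-0.096,-0.124,0,0],[0.9,-0.096,-0.124,0.05,0],[0.9,-0.096,-0.124,0.12,0],[0.9,-0.096,-0.124,0.19,0],[0.9,-0.096,-0.124,0.25,0],[0.9,-0.096,-0.124,0.278,0],[0.9,-0.096,-0.124,0.278,0]],
  ],
)

```text
time_s: 12.8
tcp_pos: [0.6818, -0.0668, 0.0752]
eef_rot: [179.6, -0.1, -103.0]
contact_force: [-0.9, -0.6, -1.1]
gripper_width: 0.0205
gripper_force: 20.0
```

```bash
python3 - <<'E'
from h import *
c,im=shot('scene','s10')
go(F(.0457,.2165,.079),-103)
for n,p in(('tip',F(.0457,.0575,.098)),('mouth',F(.0457,.0475,.105)),('collar',F(.0457,.1675,.098))): print(n,proj(c,p).round(1))
cv2.imwrite('pics/s10c.png',cv2.resize(im[180:290,130:280],None,fx=5,fy=5,interpolation=cv2.INTER_CUBIC))
E
```

```text
t 12.85 at [ 0.6835 -0.067   0.0779] [ 1.798e+02 -1.000e-01 -1.029e+02] shares [-0.0015 -0.0018 -0.0022] turn 0.0008 mm [-0.8 -0.9 -1.1]
tip [188.  243.9]
mouth [183.8 241.9]
collar [231.2 245.7]
```

View pics/s10c.png

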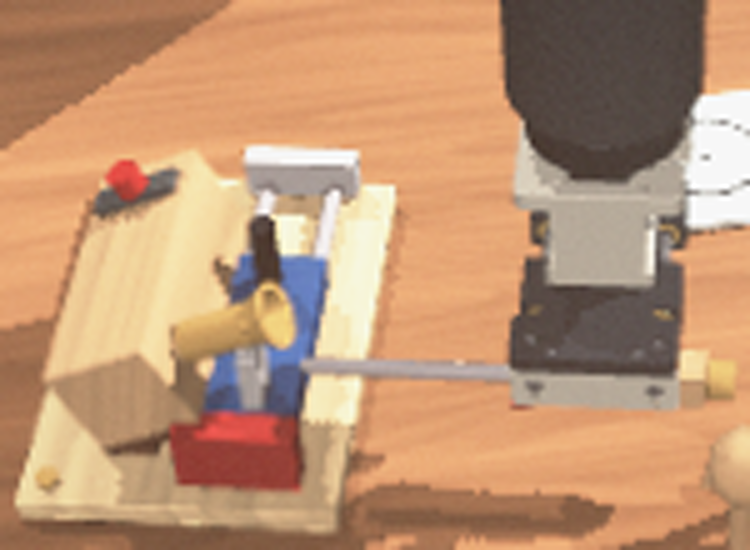

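```bash
python3 - <<'E'
from h import *
s9,_=load('s9');c,im=load('s10');R=Ro.from_euler('xyz',[180,0,-103],degrees=True).as_matrix()
P=lambda c,T,d:proj(c,np.array(T)+R@np.array(d)).round(1).tolist()
T9=[.6131,-.0996,.2188];T10=[.6818,-.0668,.0752]
print('s9 tip',P(s9,T9,[.159,0,-.019]),'collar',P(s9,T9,[.045,0,-.019]),'cap',P(s9,T9,[-.065,0,-.019]))
print('s10 tip',P(c,T10,[.159,0,-.019]),'cap',P(c,T10,[-.065,0,-.019]),'body corners',P(c,T10,[.039,-.0965,-.066]),P(c,T10,[-.039,-.0965,-.066]))
print('s9 obs tip',(120+430/2.8-289/2.8,150+127/2.8),'cap',(120+(678-289)/2.8,150+130/2.8))
for t in('s9','s10'):
    c,im=load(t);hsv=cv2.cvtColor(im,cv2.COLOR_BGR2HSV)
    red=((hsv[...,0]<6)|(hsv[...,0]>174))&(hsv[...,1]>150)
    n,l,s,ce=cv2.connectedComponentsWithStats(red[150:300,120:300].astype(np.uint8));print(t,[(s[i].tolist(),(ce[i]+[120,150]).round(1).tolist()) for i in range(1,n) if s[i,4]>3])
E
```

```text
s9 tip [166.9, 185.2] collar [213.2, 186.7] cap [258.4, 188.2]
s10 tip [187.9, 244.2] cap [276.0, 247.6] body corners [230.6, 262.4] [264.1, 263.7]
s9 obs tip (170.35714285714283, 195.35714285714286) cap (258.92857142857144, 196.42857142857144)
s9 [([93, 48, 4, 4, 13], [214.2, 199.5]), ([31, 62, 9, 8, 43], [155.0, 215.4]), ([44, 113, 27, 15, 334], [177.1, 270.0])]
s10 [([31, 62, 8, 8, 42], [155.0, 215.4]), ([44, 113, 26, 15, 337], [177.0, 270.0])]
```

```bash
python3 - <<'E'
from h import *
go([.5016,.2809,.16],-108.9)
E
```

```text
t 12.85 at [ 0.6835 -0.067   0.0779] [ 1.798e+02 -1.000e-01 -1.029e+02] shares [-0.5965  0.5107 -0.1633] turn 0.0695 mm [-298.2  255.4  -81.6]
```

Request:
play_rows(
  rows=[
    [[0.9,0,0,-0.05,0],[0.9,0,0,-0.11,0],[0.9,-0.04,0.034,-0.163,0.01],[0.9,-0.09,0.077,-0.163,0.02],[0.9,-0.14,0.12,-0.163,0.03],[0.9,-0.19,0.163,-0.163,0.04],[0.9,-0.24,0.206,-0.163,0.05],[0.9,-0.29,0.249,-0.163,0.06]],
  ],
)

```text
time_s: 13.52
tcp_pos: [0.596, 0.1036, 0.1641]
eef_rot: [-179.8, 0.2, -108.2]
contact_force: [0.8, -0.3, -1.1]
gripper_width: 0.0211
gripper_force: 20.0
```

```bash
python3 - <<'E'
from h import *
go([.5016,.2809,.16],-108.9);print(r.get_state()['gripper_width'])
E
```

```text
t 13.52 at [0.596  0.1036 0.1641] [-179.8    0.2 -108.2] shares [-0.2781  0.2899  0.0079] turn 0.0087 mm [-139.1  144.9    4. ]
0.021062958272653927
```

Request:
play_rows(
  rows=[
    [[0.9,-0.04,0.042,0.005,0.005],[0.9,-0.09,0.094,0.005,0.009],[0.9,-0.14,0.146,0.005,0.009],[0.9,-0.19,0.198,0.005,0.009],[0.9,-0.24,0.25,0.005,0.009],[0.9,-0.265,0.276,0.005,0.009],[0.9,-0.265,0.276,0.005,0.009],[0.9,-0.265,0.276,0.005,0.009]],
  ],
)

```text
time_s: 14.18
tcp_pos: [0.5062, 0.2725, 0.1611]
eef_rot: [-179.9, 0.2, -108.7]
contact_force: [-0.1, 0.0, -1.6]
gripper_width: 0.0207
gripper_force: 20.0
```

```bash
python3 - <<'E'
from h import *
c,im=shot('wrist','w11')
go([.5016,.2809,.11],-108.9);print(r.get_state()['gripper_width'])
hsv=cv2.cvtColor(im,cv2.COLOR_BGR2HSV);red=((hsv[...,0]<6)|(hsv[...,0]>174))&(hsv[...,1]>150)
ys,xs=np.nonzero(red[140:220,220:340]);print(xs.min()+220,xs.max()+220,ys.min()+140,ys.max()+140)
E
```

```text
t 14.23 at [0.5064 0.2715 0.1606] [-1.799e+02  1.000e-01 -1.088e+02] shares [-0.0144  0.0152  0.1012] turn 0.001 mm [-7.2  7.6 50.6]
0.020639077148312316
246 309 169 195
```

Request:
play_rows(
  rows=[
    [[0.9,-0.0144,0.0152,0.03,0],[0.9,-0.0144,0.0152,0.07,0],[0.9,-0.0144,0.0152,0.1,0],[0.9,-0.0144,0.0152,0.1,0],[0.9,-0.0144,0.0152,0.1,0],[0.9,-0.0144,0.0152,0.1,0],[0.9,-0.0144,0.0152,0.1,0],[0.9,-0.0144,0.0152,0.1,0]],
  ],
)

```text
time_s: 14.9
tcp_pos: [0.5019, 0.28, 0.1099]
eef_rot: [-179.9, 0.1, -108.9]
contact_force: [-0.8, -0.3, -2.4]
gripper_width: 0.0207
gripper_force: 20.0
```

```bash
python3 - <<'E'
from h import *
go([.5016,.2809,.058],-108.9);print(r.get_state()['contact_force'])
E
```

```text
t 14.9 at [0.5019 0.28   0.1099] [-1.799e+02  1.000e-01 -1.089e+02] shares [-0.0012  0.0012  0.1038] turn -0.0004 mm [-0.6  0.6 51.9]
[-0.83362441 -0.32839867 -2.38961158]
```

Request:
play_rows(
  rows=[
    [[0.9,0,0,0.02,0],[0.9,0,0,0.04,0],[0.9,0,0,0.06,0],[0.9,0,0,0.08,0],[0.9,0,0,0.095,0],[0.9,0,0,0.102,0],[0.9,0,0,0.102,0],[0.9,0,0,0.102,0]],
  ],
)

```text
time_s: 15.57
tcp_pos: [0.5013, 0.2798, 0.0574]
eef_rot: [180.0, -0.0, -108.9]
contact_force: [0.4, -0.2, -1.5]
gripper_width: 0.0208
gripper_force: 20.0
```

```bash
python3 - <<'E'
from h import *
go([.5016,.2809,.058],-108.9);print(r.get_state()['contact_force'],r.get_state()['moment'])
E
```

```text
t 15.57 at [0.5013 0.2798 0.0574] [ 180.    -0.  -108.9] shares [-0.0023  0.0001 -0.0012] turn -0.0002 mm [-1.2  0.  -0.6]
[ 0.39394253 -0.18943647 -1.46922668] [0.03313441 0.05489897 0.04614775]
```

Request:
play_rows(
  rows=[
    [[0.9,0,0,0.003,0],[0.9,0,0,0.006,0],[0.9,0,0,0.006,0],[0.3,0,0,0.006,0],[0.3,0,0,0.006,0],[0.3,0,0,0.006,0],[0.3,0,0,0.006,0],[0.3,0,0,0.006,0]],
  ],
)

```text
time_s: 16.23
tcp_pos: [0.5013, 0.2798, 0.0548]
eef_rot: [-180.0, 0.0, -108.9]
contact_force: [-0.6, 0.3, -0.8]
gripper_width: 0.0482
gripper_force: 0.0
```

```bash
python3 - <<'E'
from h import *
c,im=shot('wrist','w12');print(r.get_state()['gripper_width'])
hsv=cv2.cvtColor(im,cv2.COLOR_BGR2HSV);red=((hsv[...,0]<6)|(hsv[...,0]>174))&(hsv[...,1]>150)
ys,xs=np.nonzero(red[140:220,220:340]);print(xs.min()+220,xs.max()+220,ys.min()+140,ys.max()+140)
go([.5016,.2809,.026],-108.9);T=r.get_state()['tcp_pos'];R=Ro.from_euler('xyz',[180,0,-108.9],degrees=True).as_matrix()
print([proj(c,T+R@[.0445,y,T[2]-.045]).round(1) for y in(-.018,.018)])
for v in(30,60,100,140): m=np.nonzero(hsv[v,245:315,1]<60)[0]+245;print(v,m.min() if len(m) else 0,m.max() if len(m) else 0)
E
```

```text
0.05249919207710285
244 308 169 196
t 16.28 at [0.5012 0.2798 0.0547] [-180.     0.  -108.9] shares [-0.0023  0.      0.0575] turn -0.0003 mm [-1.1  0.  28.7]
[array([245. , 180.6]), array([309.7, 180.6])]
30 266 286
60 267 285
100 267 285
140 267 284
```

Request:
play_rows(
  rows=[
    [[0.4,-0.002,0,0.03,0],[0.4,-0.002,0,0.057,0],[0.4,-0.002,0,0.057,0],[0.9,-0.002,0,0.057,0],[0.9,-0.002,0,0.057,0],[0.9,-0.002,0,0.057,0],[0.9,-0.002,0,0.057,0],[0.9,-0.002,0,0.057,0]],
  ],
  squeeze=20,
)

```text
time_s: 16.95
tcp_pos: [0.5018, 0.281, 0.0268]
eef_rot: [-180.0, 0.1, -108.9]
contact_force: [1.2, -0.2, -0.8]
gripper_width: 0.0246
gripper_force: 0.0
```

Request:
play_rows(
  rows=[
    [[0.9,0,0,0,0],[0.9,0,0,0,0],[0.9,0,0,0,0],[0.9,0,0,0,0],[0.9,0,0,-0.02,0],[0.9,0,0,-0.06,0],[0.9,0,0,-0.12,0],[0.9,0,0,-0.18,0]],
  ],
)

```text
time_s: 17.62
tcp_pos: [0.5007, 0.2799, 0.1166]
eef_rot: [179.9, -0.2, -108.9]
contact_force: [1.2, 0.5, -1.5]
gripper_width: 0.0217
gripper_force: 20.0
```

```bash
python3 - <<'E'
from h import *
c,im=shot('wrist','w13');print(r.get_state()['gripper_width'])
hsv=cv2.cvtColor(im,cv2.COLOR_BGR2HSV);red=((hsv[...,0]<6)|(hsv[...,0]>174))&(hsv[...,1]>150)
ys,xs=np.nonzero(red[120:220,200:360]);print(xs.min()+200,xs.max()+200,ys.min()+120,ys.max()+120)
s=r.get_state();T=s['tcp_pos'];R=Ro.from_euler('xyz',s['eef_rot'],degrees=True).as_matrix()
print([proj(c,T+R@[.0445,y,-.019]).round(1) for y in(-.018,.018)])
for v in(10,40,80,120): m=np.nonzero(hsv[v,245:315,1]<60)[0]+245;print(v,m.min() if len(m) else 0,m.max() if len(m) else 0)
go(F(.0457,.2165,.17),-103)
E
```

```text
0.021393393488735563
240 316 176 210
[array([232.2, 204.1]), array([312.5, 203.9])]
10 266 289
40 266 289
80 267 289
120 267 288
t 17.67 at [0.5038 0.2823 0.1237] [-179.8    0.3 -108.8] shares [ 0.5427 -0.5677 -0.0932] turn -0.0681 mm [ 271.4 -283.9  -46.6]
```

Request:
play_rows(
  rows=[
    [[0.9,0.04,-0.042,-0.05,-0.01],[0.9,0.09,-0.094,-0.095,-0.02],[0.9,0.145,-0.152,-0.095,-0.03],[0.9,0.2,-0.21,-0.095,-0.04],[0.9,0.255,-0.267,-0.095,-0.05],[0.9,0.31,-0.324,-0.095,-0.06],[0.9,0.365,-0.382,-0.095,-0.068],[0.9,0.42,-0.44,-0.095,-0.068]],
  ],
)

```text
time_s: 18.33
tcp_pos: [0.6418, 0.0089, 0.1638]
eef_rot: [180.0, 0.0, -103.0]
contact_force: [0.3, 0.9, -1.2]
gripper_width: 0.0214
gripper_force: 20.0
```

```bash
python3 - <<'E'
from h import *
go(F(.0457,.2165,.17),-103);go(F(.0457,.2165,.079),-103)
E
```

```text
t 18.33 at [0.6418 0.0089 0.1638] [ 180.    0. -103.] shares [ 0.1274 -0.1172 -0.0124] turn -0.0004 mm [ 63.7 -58.6  -6.2]
t 18.33 at [0.6418 0.0089 0.1638] [ 180.    0. -103.] shares [ 0.1274 -0.1173  0.1696] turn -0.0004 mm [ 63.7 -58.6  84.8]
```

Request:
play_rows(
  rows=[
    [[0.9,0.05,-0.045,0,0],[0.9,0.1,-0.09,0,0],[0.9,0.12,-0.112,0.04,0],[0.9,0.12,-0.112,0.09,0],[0.9,0.12,-0.112,0.14,0],[0.9,0.12,-0.112,0.168,0],[0.9,0.12,-0.112,0.168,0],[0.9,0.12,-0.112,0.168,0]],
  ],
)

```text
time_s: 19.0
tcp_pos: [0.6819, -0.0606, 0.079]
eef_rot: [179.9, -0.1, -103.1]
contact_force: [0.9, 0.6, -0.5]
gripper_width: 0.0218
gripper_force: 20.0
```

```bash
python3 - <<'E'
from h import *
c,im=shot('scene','s14')
go(F(.0457,.2165,.079),-103);s=r.get_state();T=s['tcp_pos'];R=Ro.from_euler('xyz',s['eef_rot'],degrees=True).as_matrix()
print(inF(T),'pred tip',proj(c,T+R@[.158,0,-.019]),'mid',proj(c,T+R@[.12,0,-.019]))
# bluish-grey rod pixels
hsv=cv2.cvtColor(im,cv2.COLOR_BGR2HSV)
w=hsv[232:262,178:232,1]<75;print('\n'.join(''.join('#' if q else '.' for q in row) for row in w))
E
```

```text
t 19.05 at [ 0.6829 -0.0604  0.0804] [-180.    -0.  -103.1] shares [ 0.0111 -0.0059  0.0029] turn -0.0007 mm [ 5.5 -2.9  1.4]
[0.042778   0.2220378  0.08043205] pred tip [190.63292663 242.7566193 ] mid [205.49760998 243.36701365]
..#..............############.........................
..##.............###########..........................
...#.............###########..........................
...#....#........###########..........................
.###.............###########..........................
####....#........###########..........................
###......#.......###########..........................
##.......#.......##########...........................
..........#.....###########...........................
..........#....############...........................
..........#..##############...........................
...........#.#################################........
...........#.#########################################
...........#..########################################
...............##.....####...........#################
...............###########............................
..........#....###########............................
.#######.#.....###########............................
######........###########.............................
######........###########.............................
######........###########.............................
######........###########.............................
#######.....#.##########..............................
#######.....############..............................
#######.....############..............................
#######....#############..............................
########...##.##########..............................
#########..##.##########..............................
#########..############...............................
#######################...............................
```

Request:
play_rows(
  rows=[
    [[0.9,0,-0.006,0.002,0],[0.9,0,-0.006,0.002,0],[0.9,0.012,-0.006,0.002,0],[0.9,0.024,-0.006,0.002,0],[0.9,0.036,-0.006,0.002,0],[0.9,0.048,-0.006,0.002,0],[0.9,0.057,-0.006,0.002,0],[0.9,0.057,-0.006,0.002,0]],
  ],
)

```text
time_s: 19.72
tcp_pos: [0.6787, -0.0901, 0.0789]
eef_rot: [-180.0, -0.0, -103.1]
contact_force: [-0.3, 0.3, -1.0]
gripper_width: 0.0219
gripper_force: 20.0
```

```bash
python3 - <<'E'
from h import *
s=r.get_state();print(inF(s['tcp_pos']).round(4),s['contact_force'].round(1),s['moment'].round(2),s['gripper_width'])
go(F(.0457,.1935,.0795),-103)
E
```

```text
[0.0454 0.1921 0.0789] [-0.3  0.3 -1. ] [-0.22  0.07  0.04] 0.021894829316758017
t 19.72 at [ 0.6787 -0.0901  0.0789] [-180.    -0.  -103.1] shares [-0.0028 -0.0006 -0.0013] turn -0.0016 mm [-1.4 -0.3 -0.6]
```

Request:
play_rows(
  rows=[
    [[0.9,0.001,0,-0.022,0],[0.9,0.003,0,-0.044,0],[0.9,0.007,0,-0.066,0],[0.9,0.012,0,-0.087,0],[0.9,0.019,0,-0.108,0],[0.9,0.025,0,-0.123,0],[0.9,0.033,0,-0.139,0],[0.9,0.033,0,-0.139,0]],
  ],
  squeeze=8,
)

```text
time_s: 20.38
tcp_pos: [0.6759, -0.1058, 0.1505]
eef_rot: [-179.8, 0.0, -103.1]
contact_force: [1.1, 0.3, -1.3]
gripper_width: 0.0218
gripper_force: 8.0
```

```bash
cat > lk.py <<'E'
from h import *
import sys
c,im=shot('scene',sys.argv[1]);s=r.get_state();T=s['tcp_pos']
print(s['time_s'],inF(T).round(4),s['contact_force'].round(1),s['moment'].round(2),s['gripper_width'],s['gripper_force'])
G=T+[0,0,.019]
for th in (0,10,20,25,30):
    t=np.radians(th);a=-Y*np.cos(t)-np.array([0,0,np.sin(t)]);print(th,'tip',proj(c,G+a*.158).round(1),'mid',proj(c,G+a*.09).round(1),'cap',proj(c,G-a*.065).round(1))
hsv=cv2.cvtColor(im,cv2.COLOR_BGR2HSV);m=proj(c,G-Y*.09-[0,0,.03]).astype(int)
x0,y0=m[0]-30,m[1]-22;w=hsv[y0:y0+44,x0:x0+60];print(x0,y0)
print('\n'.join(''.join('#' if q[1]<75 else 'r' if (q[0]<6 or q[0]>174) and q[1]>150 else 'b' if 100<q[0]<125 and q[1]>120 else '.' for q in row) for row in w))
E
python3 lk.py s15
```

```text
20.4333 [0.0457 0.1764 0.1494] [-0.2  0.9 -2.4] [0.04 0.09 0.01] 0.021971688661244326 7.9997313022613525
0 tip [169.4 223.4] mid [196.9 224.5] cap [260.5 226.8]
10 tip [171.7 231.4] mid [198.  229.1] cap [260.1 223.5]
20 tip [175.7 239. ] mid [200.1 233.5] cap [258.9 220.1]
25 tip [178.3 242.6] mid [201.5 235.6] cap [258.  218.5]
30 tip [181.3 246. ] mid [203.2 237.6] cap [256.9 217. ]
167 211
............#######################...............##########
............#######################...............##########
............#######################..............###########
............#######################..............###########
............#######################..............###########
......#####.#######################..............###########
.......##...##############################.......###########
.............#############################.......###########
..............#####........###############.....#############
..............####.........####....#######....##############
..............####.........#######.#######....##############
..............####.........#####
[... 1280 characters left out ...]
#######......................
.....................#.....##########.......................
..........................###########.......................
..........................###########.......................
.....................#....###########.......................
.....................#....###########.......................
............#########.....##########........................
.......##########.b......###########........................
......#...#######.b....b.###########........................
..........#######..b.....###########........................
.....#....#######.b...b..###########........................
.....#....#######.b..b...######.###.........................
```

Request:
play_rows(
  rows=[
    [[0.9,0.011,0,0.007,0],[0.9,0.022,0,0.013,0],[0.9,0.034,0,0.019,0],[0.9,0.046,0,0.025,0],[0.9,0.058,0,0.031,0],[0.9,0.07,0,0.036,0],[0.9,0.07,0,0.036,0],[0.9,0.07,0,0.036,0]],
  ],
)

```text
time_s: 21.1
tcp_pos: [0.6671, -0.1396, 0.1298]
eef_rot: [180.0, -0.0, -103.1]
contact_force: [0.2, -0.5, -0.7]
gripper_width: 0.0218
gripper_force: 8.0
```

```bash
python3 lk.py s16|head -1; python3 - <<'E'
from h import *
c,im=shot('wrist','w16');hsv=cv2.cvtColor(im,cv2.COLOR_BGR2HSV);red=((hsv[...,0]<6)|(hsv[...,0]>174))&(hsv[...,1]>150)
n,l,s,ce=cv2.connectedComponentsWithStats(red.astype(np.uint8));print([(s[i].tolist()) for i in range(1,n) if s[i,4]>20])
s=r.get_state();T=s['tcp_pos']+[0,0,.019]
for th in (15,20,25,30):
    t=np.radians(th);a=-Y*np.cos(t)-np.array([0,0,np.sin(t)]);k=np.cross(a,X);P=[proj(c,T+a*.048+.018*(X*np.cos(q)+k*np.sin(q))) for q in np.linspace(0,6.28,40)];P+= [proj(c,T+a*.039+.018*(X*np.cos(q)+k*np.sin(q))) for q in np.linspace(0,6.28,40)];P=np.array(P);print(th,P.min(0).round(1),P.max(0).round(1))
E
```

```text
21.15 [0.0453 0.1417 0.1301] [-0.8 -0.5 -0.9] [0.08 0.1  0.  ] 0.021835127117895266 7.9997000098228455
[[217, 7, 33, 102, 2279], [245, 177, 67, 26, 1301]]
15 [240.9 182.8] [312.9 203. ]
20 [241.8 180.2] [312.1 204.5]
25 [242.6 178.5] [311.4 207.8]
30 [243.3 177.8] [310.7 211.4]
```

Request:
play_rows(
  rows=[
    [[0.9,0.016,0,0.0075,0],[0.9,0.032,0,0.015,0],[0.9,0.048,0,0.0225,0],[0.9,0.064,0,0.03,0],[0.9,0.08,0,0.0375,0],[0.9,0.094,0,0.044,0],[0.9,0.1,0,0.047,0],[0.9,0.1,0,0.047,0]],
  ],
)

```text
time_s: 21.87
tcp_pos: [0.6559, -0.188, 0.1065]
eef_rot: [180.0, 0.0, -103.1]
contact_force: [-0.3, 1.5, 0.0]
gripper_width: 0.0219
gripper_force: 8.0
```

```bash
python3 lk.py s17|head -1; python3 - <<'E'
from h import *
c,im=shot('wrist','w17');hsv=cv2.cvtColor(im,cv2.COLOR_BGR2HSV);red=((hsv[...,0]<6)|(hsv[...,0]>174))&(hsv[...,1]>150)
n,l,s,ce=cv2.connectedComponentsWithStats(red.astype(np.uint8));print([(s[i].tolist()) for i in range(1,n) if s[i,4]>20])
x0,y0=235,130;w=hsv[y0:y0+80,x0:x0+84:2]
print('\n'.join(''.join('r' if (q[0]<6 or q[0]>174) and q[1]>150 else '#' if q[1]<75 else 'B' if 14<q[0]<27 and q[1]>120 else '.' for q in row) for row in w[::2]))
E
```

```text
21.9167 [0.0451 0.0916 0.1065] [ 0.1  0.5 -1.3] [0.23 0.15 0.01] 0.022147031511992696 7.999774664640427
[[474, 0, 17, 2, 29], [214, 85, 33, 98, 2252], [245, 181, 67, 25, 1304]]
rrrrr.....BBBBBBBBBBBBBBBB.BBBB...........
rrrrr.....BBBBBBBBBBBBBBBB.BBBB...........
rrrrr.....BBBBBBBBBBBBBBBBBBBBB...........
rrrrr.....BBBBBBBBBBBBBBBBBBBBB...........
rrrrr.....BBBBBBBBBBBBBBBBBBBBB...........
rrrrr.....BBBBBBBBBBBBBBBBBBBBB...........
rrrrr.....BBBBBBBBBBBBBBBBBBBBB...........
rrrrr.....BBBBBBBBBBBBBBBBBBBBB...........
rrrrr.....BBBBBBBBBBBBBBBBBBBBB...........
rrrrr.....BBBBBBBBBBBBBBBBBBBBB...........
rrrrr.....BBBBBBBBBBBBBBBBBBBBB...........
rrrrr.....BBBBBBBBBBBBBBBBBBBBB...........
rrrrr.....BBBBBBBBBBBBBBBBBBBBB...........
rrrrr.....BBBBBBBBBBBBBBBBBBBBB...........
rrrrr.....BBBBBBBBBBBBBBBBBBBBB...........
rrrrr.....BBBBBBBBBBBBBBBBBBBBB...........
rrrrr.....BBBBBBBBBBBBBBBBBBBBB#..........
rrrrrr....BBBBBBBBBBBBBBBBBBBBBB..........
rrrrrr...BBBBBBBBBBBBBBBBBBBBBBB#.........
rrrrrr..#BBBBBBBBBBBBBBBBBBBBBBBB.........
rrrrrr..BBBBBBBBBBBBBBBBBBBBBBBBB#........
rrrrrr.#BBBBBBBBBBBBBBBBBBBBBBBBBB........
rrrrrr.BBBBBBBBBBBBBBBBBBBBBBBBBBB########
rrrrrrBBBBBBBBBBBBBBBBBBBBBBBBBBBBB.......
rrrrr.BBBBBBBBBBBBBBBBBBBBBBBBBBBBB.###.##
rrrrrBBBBBBBBBBBBBB....BBBBBBBBBBBBB......
rrrrrBBBBB..rrrrrrrrrrrrrrrrrrr..BBB.#....
####.BB.rrrrrrrrrrrrrrrrrrrrrrrrrrr...#...
####.Brrrrrrrrrrrrrrrrrrrrrrrrrrrrrrrr...#
#####.rrrrrrrrrrrrrrrrrrrrrrrrrrrrrrrr.###
#####.rrrrrrrrrrrrrrrrrrrrrrrrrrrrrrrrr###
#####.rrrrrrrrrrrrrrrrrrrrrrrrrrrrrrrrr###
#####.rrrrrrrrrrrrrrrrrrrrrrrrrrrrrrrr.###
#.....rrrrrrrrrrrrrrrrrrrrrrrrrrrrrrrrr...
.....rrrrrrrrrrrrrrrrrrrrrrrrrrrrrrrrrr...
.....rrrrrrrrrrrrrrrrrrrrrrrrrrrrrrrrrr...
......rrrrrr.....................rrrrrr...
.......rrrr......................rrrrr....
..........................................
..........................................
```

Request:
play_rows(
  rows=[
    [[0.9,0.003,0,0.0014,0],[0.9,0.006,0,0.0028,0],[0.9,0.009,0,0.0042,0],[0.9,0.012,0,0.0056,0],[0.9,0.012,0,0.0056,0],[0.9,0.012,0,0.0056,0],[0.9,0.012,0,0.0056,0],[0.9,0.012,0,0.0056,0]],
  ],
  squeeze=12,
)

```text
time_s: 22.63
tcp_pos: [0.6554, -0.191, 0.1052]
eef_rot: [-179.9, 0.1, -103.0]
contact_force: [-3.0, 14.1, 8.9]
gripper_width: 0.0218
gripper_force: 12.0
```

```bash
python3 lk.py s18|head -1; python3 - <<'E'
from h import *
c,im=shot('wrist','w18');hsv=cv2.cvtColor(im,cv2.COLOR_BGR2HSV);red=((hsv[...,0]<6)|(hsv[...,0]>174))&(hsv[...,1]>150)
n,l,s,ce=cv2.connectedComponentsWithStats(red.astype(np.uint8));print([(s[i].tolist()) for i in range(1,n) if s[i,4]>20])
E
```

```text
22.6833 [0.0453 0.0886 0.1052] [-2.6 12.9  8. ] [ 5.02  1.18 -0.05] 0.021661534040544994 12.006563991308212
[[464, 0, 36, 9, 220], [215, 89, 33, 98, 2248], [246, 188, 67, 24, 1298]]
```

Request:
play_rows(
  rows=[
    [[0.9,-0.02,0,-0.0094,0],[0.9,-0.044,0,-0.0206,0],[0.9,-0.068,0,-0.0318,0],[0.9,-0.092,0,-0.043,0],[0.9,-0.116,0,-0.0543,0],[0.9,-0.14,0,-0.0655,0],[0.9,-0.16,0,-0.075,0],[0.9,-0.176,0,-0.082,0]],
  ],
)

```text
time_s: 23.4
tcp_pos: [0.6752, -0.1064, 0.1457]
eef_rot: [-180.0, 0.0, -103.0]
contact_force: [0.1, 0.0, -2.3]
gripper_width: 0.0218
gripper_force: 12.0
```

```bash
python3 lk.py s19|head -6; python3 - <<'E'
from h import *
c,im=shot('wrist','w19');hsv=cv2.cvtColor(im,cv2.COLOR_BGR2HSV);red=((hsv[...,0]<6)|(hsv[...,0]>174))&(hsv[...,1]>150)
n,l,s,ce=cv2.connectedComponentsWithStats(red.astype(np.uint8));print([(s[i].tolist()) for i in range(1,n) if s[i,4]>20])
E
```

```text
23.45 [0.0459 0.1764 0.1462] [ 0.5  0.9 -0.2] [ 0.1  -0.04 -0.04] 0.02196957485323087 11.997783780097961
0 tip [169.6 224.4] mid [197.  225.5] cap [260.5 227.8]
10 tip [171.8 232.3] mid [198.1 230. ] cap [260.1 224.5]
20 tip [175.9 239.9] mid [200.2 234.4] cap [258.9 221.1]
25 tip [178.5 243.5] mid [201.7 236.5] cap [258.  219.5]
30 tip [181.5 246.9] mid [203.3 238.5] cap [256.9 218. ]
[[222, 0, 30, 67, 1633], [245, 188, 67, 24, 1274]]
```

Request:
play_rows(
  rows=[
    [[0.9,-0.009,0,0.02,0],[0.9,-0.016,0,0.041,0],[0.9,-0.021,0,0.062,0],[0.9,-0.026,0,0.084,0],[0.9,-0.028,0,0.105,0],[0.9,-0.029,0,0.122,0],[0.9,-0.029,0,0.133,0],[0.9,-0.029,0,0.144,0]],
  ],
  squeeze=8,
)

```text
time_s: 24.17
tcp_pos: [0.6776, -0.0939, 0.0718]
eef_rot: [179.9, -0.0, -103.1]
contact_force: [0.8, -0.5, 0.2]
gripper_width: 0.0217
gripper_force: 8.0
```

```bash
python3 lk.py s20; python3 - <<'E'
from h import *
c,im=shot('wrist','w20');hsv=cv2.cvtColor(im,cv2.COLOR_BGR2HSV);red=((hsv[...,0]<6)|(hsv[...,0]>174))&(hsv[...,1]>150)
n,l,s,ce=cv2.connectedComponentsWithStats(red.astype(np.uint8));print([(s[i].tolist()) for i in range(1,n) if s[i,4]>20])
E
```

```text
24.2167 [0.0447 0.1881 0.0709] [ 0.9  0.2 -1.5] [ 0.04 -0.13  0.1 ] 0.022002650874805962 8.0042664706707
0 tip [177.7 245.4] mid [204.1 246.5] cap [265.1 248.8]
10 tip [179.8 252.7] mid [205.1 250.7] cap [264.7 245.7]
20 tip [183.6 259.7] mid [207.1 254.7] cap [263.6 242.7]
25 tip [186. 263.] mid [208.5 256.7] cap [262.7 241.2]
30 tip [188.9 266.2] mid [210.  258.5] cap [261.7 239.8]
174 232
...#..#.............b############....................#######
...#..##.............###########..................##########
..##...#.............###########..................##########
..#....#....#........###########..................##########
..#..###.............###########..................##########
..######....#........###########.................###########
..#####......#.......###########.................###########
..####.......#.......##########..................###########
..##..........#......##########..................###########
..............#.....###########..................###########
..............####..###########..................##.########
.........##############.#######...
[... 1329 characters left out ...]
.......................................
rrrrrrrrrrrrrrr.............................................
rrrrrrrrrrrrrrr.............................................
rrrrrrrrrrrrrrr.........#...................................
rrrrrrrrrrrrrrr........###..................................
rrrrrrrrrrrrrrr.......####..................................
rrrrrrrrrrrrrrr.......####..................................
rrrrrrrrrrrrrrrr.....#####..................................
rrrrrrrrrrrrrrr......####...................................
rrrrrrrrrrrrrrrr......###...................................
rrrrrrrrrrrrrrrr............................................
[[194, 0, 44, 29, 1017], [240, 187, 77, 42, 2431]]
```

Request:
play_rows(
  rows=[
    [[0.9,-0.015,0,-0.001,0],[0.9,-0.033,0,-0.001,0],[0.9,-0.052,0,-0.001,0],[0.9,-0.065,0,-0.001,0],[0.9,-0.07,0,-0.03,0],[0.9,-0.07,0,-0.08,0],[0.9,-0.07,0,-0.14,0],[0.9,-0.07,0,-0.18,0]],
  ],
  squeeze=20,
)

```text
time_s: 24.93
tcp_pos: [0.6867, -0.0586, 0.1658]
eef_rot: [-179.9, 0.0, -103.0]
contact_force: [0.4, -0.3, -0.5]
gripper_width: 0.0215
gripper_force: 20.0
```

```bash
cat > tilt.py <<'E'
from h import *
import sys
s=r.get_state();c,im=shot('wrist',sys.argv[1]);sc,si=shot('scene',sys.argv[1]+'s');R=Ro.from_euler('xyz',s['eef_rot'],degrees=True).as_matrix();G=s['tcp_pos']+R@[0,0,-.019]
print(s['time_s'],s['tcp_pos'].round(4),inF(s['tcp_pos']).round(4),s['eef_rot'].round(1),s['gripper_width'])
g=cv2.cvtColor(im,cv2.COLOR_BGR2HSV)
for v in(5,30,60,90,120,150):
    m=g[v,230:325,1]<70;n,l,st,ce=cv2.connectedComponentsWithStats(m.astype(np.uint8).reshape(1,-1));j=[i for i in range(1,n) if st[i,0]<=48<=st[i,0]+st[i,2]];print(v,[st[i,2] for i in j],end=' ')
print()
red=((g[...,0]<6)|(g[...,0]>174))&(g[...,1]>150);n,l,st,ce=cv2.connectedComponentsWithStats(red.astype(np.uint8));print([(st[i].tolist()) for i in range(1,n) if st[i,4]>100])
for th in(-8,-4,0,4,8,12):
    t=np.radians(th);a=R@[np.cos(t),0,np.sin(t)]
    o=[]
    for v in(5,30,60,90,120,150):
        best=min(np.linspace(.05,.155,200),key=lambda q:abs(proj(c,G+a*q)[1]-v));P=np.array(c['pose']);dep=(P[:3,:3].T@(G+a*best-P[:3,3]))[2];o.append(round(K(c)*.01/dep,1))
    print(th,o,'scene tip',proj(sc,G+a*.157).round(1),'collar',proj(sc,G+a*.05).round(1),'cap',proj(sc,G-a*.065).round(1))
m=((proj(sc,G+R@[.157,0,0])+proj(sc,G+R@[.05,0,0]))/2).astype(int);h=cv2.cvtColor(si,cv2.COLOR_BGR2HSV);x0,y0=m[0]-40,m[1]-14;print(x0,y0)
print('\n'.join(''.join('#' if q[1]<75 else '.' for q in row) for row in h[y0:y0+32,x0:x0+85]))
E
python3 tilt.py w21
```

```text
24.9333 [ 0.6867 -0.0586  0.1658] [0.0461 0.2246 0.1658] [-179.9    0.  -103. ] 0.02153794009046518
5 [np.int32(26)] 30 [np.int32(25)] 60 [np.int32(23)] 90 [np.int32(23)] 120 [np.int32(23)] 150 [np.int32(21)] 
[[230, 0, 22, 10, 204], [241, 187, 76, 42, 2423]]
-8 [np.float64(28.9), np.float64(28.0), np.float64(27.0), np.float64(26.0), np.float64(25.0), np.float64(24.0)] scene tip [188.4 212.8] collar [232.8 219. ] cap [280.2 225.5]
-4 [np.float64(27.0), np.float64(26.4), np.float64(25.6), np.float64(24.8), np.float64(23.9), np.float64(23.1)] scene tip [188.3 216.1] collar [232.7 220. ] cap [280.5 224.1]
0 [np.float64(25.4), np.float64(24.9), np.float64(24.3), np.float64(23.6), np.float64(23.0), np.float64(22.4)] scene tip [188.6 219.4] collar [232.7 221. ] cap [280.6 222.8]
4 [np.float64(24.0), np.float64(23.6), np.float64(23.1), np.float64(22.6), np.float64(22.1), np.float64(21.7)] scene tip [189.2 222.7] collar [232.8 222.1] cap [280.6 221.4]
8 [np.float64(22.6), np.float64(22.3), np.float64(22.0), np.float64(21.7), np.float64(21.3), np.float64(21.0)] scene tip [190.1 225.9] collar 
[... 2266 characters left out ...]
############
.........##....#####..###############............................####################
.......#..#....######################............................####################
.......#..#..............############............................####################
.......#..##.............###########........................................#########
......##...#.............###########.................................................
......#....#....#........###########.................................................
......#..###.............###########.................................................
......######....#........###########.................................................
```

```bash
python3 - <<'E'
from h import *
P=[]
for t,(a,b,w,h) in(('top1',(245,215,60,55)),('scene1',(240,190,60,45))):
    c,im=load(t);hsv=cv2.cvtColor(im[b:b+h,a:a+w],cv2.COLOR_BGR2HSV);m=((hsv[...,1]<60)&(hsv[...,2]>150)).astype(np.uint8)
    m=cv2.morphologyEx(m,cv2.MORPH_CLOSE,np.ones((5,5)));n,l,s,ce=cv2.connectedComponentsWithStats(m);i=1+np.argmax(s[1:,4]);q=cv2.minAreaRect(np.argwhere(l==i)[:,::-1].astype(np.float32));print(t,s[i],ce[i]+[a,b],q)
    u=np.array(q[0])+[a,b] if t=='top1' else ce[i]+[a,b];P.append((c,*u));print(onz(c,*u,.006))
print(tri(P))
C=(onz(*P[0],.006)+onz(*P[1],.006))/2;d=np.array([np.cos(np.radians(-103)),np.sin(np.radians(-103)),0]);T=C-d*.157;T[2]=.125
print(C,T);go(T,-103)
E
```

```text
top1 [ 13  11  31  31 956] [273.04393305 240.98430962] ((28.0, 26.0), (30.0, 30.0), 90.0)
[0.465732   0.02720137 0.006     ]
scene1 [ 10   8  44  30 987] [270.61398176 212.04052685] ((31.26856231689453, 21.764190673828125), (26.697071075439453, 40.640342712402344), 82.40535736083984)
[0.47171816 0.02743035 0.006     ]
(array([0.46604307, 0.02789175, 0.00073985]), [np.float64(0.7), np.float64(0.7)])
[0.46872508 0.02731586 0.006     ] [0.50404239 0.18029196 0.125     ]
t 25.03 at [ 0.6885 -0.0586  0.1682] [-1.796e+02  1.000e-01 -1.030e+02] shares [-0.3825  0.4676  0.0835] turn 0.0 mm [-191.2  233.8   41.8]
```

Request:
play_rows(
  rows=[
    [[0.9,-0.025,0.03,0,0],[0.9,-0.07,0.086,0,0],[0.9,-0.12,0.147,0.01,0],[0.9,-0.17,0.208,0.03,0],[0.9,-0.22,0.269,0.05,0],[0.9,-0.27,0.33,0.065,0],[0.9,-0.31,0.379,0.075,0],[0.9,-0.34,0.416,0.08,0]],
  ],
)

```text
time_s: 25.7
tcp_pos: [0.5192, 0.155, 0.122]
eef_rot: [179.9, -0.0, -103.0]
contact_force: [-0.2, 0.7, 0.1]
gripper_width: 0.0217
gripper_force: 20.0
```

```bash
python3 -c "
from h import *
go([.503,.1803,.125],-103)"
```

```text
t 25.7 at [0.5192 0.155  0.122 ] [ 179.9   -0.  -103. ] shares [-0.0419  0.0429 -0.006 ] turn -0.0 mm [-21.   21.5  -3. ]
```

Request:
play_rows(
  rows=[
    [[0.9,-0.015,0.015,0,0],[0.9,-0.028,0.029,0,0],[0.9,-0.035,0.036,0,0],[0.9,-0.036,0.036,0,0],[0.9,-0.036,0.036,0,0],[0.9,-0.036,0.036,0,0],[0.9,-0.036,0.036,0,0],[0.9,-0.036,0.036,0,0]],
  ],
)

```text
time_s: 26.37
tcp_pos: [0.5085, 0.174, 0.1227]
eef_rot: [180.0, -0.0, -103.1]
contact_force: [-0.2, -0.4, -1.1]
gripper_width: 0.022
gripper_force: 20.0
```

```bash
python3 tilt.py w22; python3 - <<'E'
from h import *
go([.503,.1803,.125],-103)
c,im=shot('top','t22');h=cv2.cvtColor(im,cv2.COLOR_BGR2HSV)
d=np.array([np.cos(np.radians(-103)),np.sin(np.radians(-103)),0]);T=r.get_state()['tcp_pos'];print('pred top tip',proj(c,T+d*.157+[0,0,.028]),'dot',proj(c,[.4667,.0273,.006]))
x0,y0=235,212;print('\n'.join(''.join('#' if q[1]<60 and q[2]>150 else 'o' if q[1]<75 else '.' for q in row) for row in h[y0:y0+45,x0:x0+65]))
E
```

```text
26.3667 [0.5085 0.174  0.1227] [-0.1799  0.4112  0.1227] [ 180.    -0.  -103.1] 0.022047173878065728
5 [np.int32(95)] 30 [np.int32(95)] 60 [np.int32(95)] 90 [np.int32(66)] 120 [np.int32(23)] 150 [np.int32(21)] 
[[241, 187, 76, 42, 2449]]
-8 [np.float64(28.9), np.float64(28.0), np.float64(27.0), np.float64(26.0), np.float64(25.0), np.float64(24.0)] scene tip [269.9 170.7] collar [308.  176.3] cap [348.2 182.3]
-4 [np.float64(27.0), np.float64(26.4), np.float64(25.6), np.float64(24.8), np.float64(23.9), np.float64(23.1)] scene tip [269.4 173.8] collar [307.8 177.3] cap [348.6 181.1]
0 [np.float64(25.4), np.float64(24.9), np.float64(24.3), np.float64(23.6), np.float64(23.0), np.float64(22.4)] scene tip [269.2 176.8] collar [307.6 178.3] cap [348.8 179.8]
4 [np.float64(24.0), np.float64(23.6), np.float64(23.1), np.float64(22.6), np.float64(22.1), np.float64(21.7)] scene tip [269.3 179.9] collar [307.6 179.2] cap [349.  178.6]
8 [np.float64(22.6), np.float64(22.3), np.float64(22.0), np.float64(21.7), np.float64(21.3), np.float64(21.0)] scene tip [269.6 182.9] collar [307.7 180.2] cap [349
[... 5410 characters left out ...]
######o######################...........
.......................###############################...........
.......................####################o##########...........
.......................###########o######oo###########...........
.......................##############oo###############...........
.......................###############################...........
.......................###############################...........
.......................###############################...........
.......................###############################...........
.......................###############################...........
.........................#############################...........
```

```bash
python3 - <<'E'
from h import *
def f(t):
    h=cv2.cvtColor(load(t)[1],cv2.COLOR_BGR2HSV)[200:300,130:220];m=(h[...,0]>100)&(h[...,0]<125)&(h[...,1]>120);k=(h[...,0]>14)&(h[...,0]<26)&(h[...,1]>170);return np.argwhere(m).mean(0),m.sum(),k.sum()
print(f('s9'),f('w22s'))
a=load('s9')[1][225:262,160:195].astype(int);b=load('w22s')[1][225:262,160:195].astype(int);print('tube diff',abs(a-b).mean())
s=r.get_state();print(s['qd'].round(2),s['gripper_force'],s['contact_force'])
E
```

```text
(array([49.69230769, 58.07692308]), np.int64(13), np.int64(0)) (array([nan, nan]), np.int64(0), np.int64(0))
tube diff 34.22419562419562
[ 0.24 -0.03 -0.   -0.08  0.02 -0.06] 19.999165534973145 [-0.26353963 -0.00535012 -1.8769268 ]<stdin>:3: RuntimeWarning: Mean of empty slice.
  ret = um.true_divide(
```

```bash
python3 - <<'E'
from h import *
def asc(t,x0,y0,w,h):
    im=load(t)[1][y0:y0+h,x0:x0+w].astype(int);B,G,R=im[...,0],im[...,1],im[...,2]
    print(t);print('\n'.join(''.join('b' if B[i,j]>R[i,j]+25 else 'r' if R[i,j]>2.2*G[i,j] and R[i,j]>60 else 'k' if max(im[i,j])<45 else 'y' if R[i,j]>2*B[i,j] else '.' for j in range(w)) for i in range(0,h,2)))
asc('s14',150,200,60,90);asc('w22s',150,200,60,90)
E
```

```text
s14
.y.yyyyyyyyyy....y.....y.yyyyyyyyyy.y.......yyyyy.y.yy.yy...
...yy.y.y.y.yy..yyyyyy.yy.yyy.yy.yyyyyy.yyyyy.y.............
yy..y.yy..yy...y..y.yyyyyyyyyyyyyyyyyyyyyyy..y..y.y.y.yyyyy.
.....yy.y.y.yy.....y..yyyy.yyyy........y....................
....y...yy.........................y.................y.y....
............................y...............................
...yrrry...............yy..y.........................y......
yyrrrrrr................yy.y................................
.yrrrrrrry..................................................
...yrrrr....................................................
............................................................
............................................................
...........................................................y
...........................................................y
..........................................................yy
............................................................
............................bbb.....bbbbbbbbb.............yy
...........................bbbb.....bbbbbbbbb.............y
[... 3698 characters left out ...]
rrrrrrrrr.................y..
..............rrrrrrrrrrrrrrrrrrrrrrrrrr..............y..y..
..............yrrrrrrrrrrrrrrrrrrrrrrrrry..............y...y
...............rrrrrrrrrrrrrrrrrrrrrrrrry............y.yy.yy
...............rrrrrrrrrrrrrrrrrrrrrrrrry..........yyyy...y.
................rrrrrrrrrrrrrrrrrrrrrrrr..........yyyyyyyyy.
..................................................yyyyyyyyyy
..................................................yyyyyyyyyy
.................................................yyyyyyyyyyy
.................................................yyyyyyyyyyy
y...............................................yyyyyyyyyyyy
...y.y..............y..yyyyyyyyyyyy.yyy...yyyyyyyyyyyyyyy...
```

The carriage, tube and stop sit at the same pixels as before the gauge went in, so the carriage is still at its stop. The gauge is held still over the card with its tip about 4° up, which is inside the limit, so I'm handing the job in.

```bash
python3 -c "
from plant import r
print(r.close_job())"
```

```text
the job is handed in; nothing more can be done
None
```

The job is handed in, with no verdict shown: the carriage is at its stop, the gauge was seated in the tube (about 15 N pushback) and drawn out, and it is now held about 4° off level (tip up), its tip about 7 mm from the card's centre and 15 cm up.

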